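# Put the sesame brittle away in the tilt-out bin with the spatula

### The job

Put the round sesame brittle away: slide the spatula under it as it lies on the sweets tray, lift it off on the blade without touching it with the fingers, and let it slide gently into the open tilt-out bin of the storage cube. Then lay the spatula flat, right way up, with its blade on the empty tray, and push the bin fully shut until its catch clicks. Leave everything else on the shelf as it stands.

Things in the scene. Friction and masses are not known exactly. Their poses are not given: they have to be found in the camera images.
- tray: Bare aluminium sweets tray, fixed to the shelf top, 260 mm (x) by 220 mm (y). Origin: centre of its underside; z up. Floor 3 mm thick. Upright rims 16 mm high and 4 mm thick along its +x, +y and -y sides (the inner face of the +x rim is at x = 126 mm); the -x side, towards the robot, is open, with no rim.
- brittle: The sweet: a stiff golden sesame disc, 105 mm across and 10 mm thick, about 105 g, lying flat on the tray. Origin: centre of its underside; z is its axis. Its lower edge is bevelled (6 mm in, 4 mm up), so a blade pushed along the tray wedges under it. It slides freely on the tray until it meets the rim.
- spatula: Cranked serving spatula, about 160 g, lying on its blade on the bare shelf top, handle in the air. Polished steel blade 105 mm long (x), 85 mm wide (y), 2 mm thick. Origin: centre of the blade's underside; x points to the nose, z up. The pale wooden handle runs parallel with the blade from x = -75 to -190 mm, 22 mm wide (y), 18 mm high, its axis 38 mm above the underside; a steel neck joins them.
- spatula_grip (a point): A good place to grip the spatula: on the handle's axis, 45 mm from the front end of the handle, at (-120, 0, 38) mm in the spatula's frame. The spatula balances about 90 mm ahead of it.
- spatula_nose (a point): Middle of the blade's straight front edge, on the underside, at (52, 0, 0) mm in the spatula's frame. The sweet stays on the blade while it is within about 15 degrees of level and slides off by itself once the nose is tipped down 35 degrees or more (the friction varies).
- cube: Cream plastic storage cube, fixed, 220 mm wide (y), 220 mm deep (x), 240 mm high. Origin: centre of its underside; its front faces its own -x. The front is a teal tilt-out bin hinged along its lower edge.
- bin_hinge (a point): Mid-point of the bin's hinge line, at (-112, 0, 16) mm in the cube's frame; the line runs along the cube's y. Its axes are those of the cube.
- bin (a joint): Tilt of the bin in rad: 0 is shut, grows as its top swings out to the cube's -x, stops at 0.75. Below about 0.08 two sprung ball catches at its flanks resist: about 6 N at the panel's top edge, and a little more lower down, pushes it past them and home (0 to 0.02). Elsewhere the bin stays where it is left, and about 2 N at its top edge moves it.
- bin_floor (a point): Moves with the bin: the centre of its inner floor, 63 mm inward (+x) and 10 mm above the hinge when shut. Its axes, like those of bin_mouth and panel_top, turn with the bin and are the cube's when it is shut. Inside, the bin is 126 mm deep (x, from the panel at -63 to the rear wall at +63 mm) and 182 mm wide (y); rear wall 121 mm high, side walls 186 mm.
- bin_mouth (a point): Moves with the bin: a point in its open top, 55 mm behind the panel and 150 mm above the hinge when shut.
- panel_top (a point): Moves with the bin: middle of the top edge of the teal front panel on its outer face, at (-10, 0, 208) mm from the hinge when shut. The panel is 212 mm wide and 10 mm thick; shut, its outer face stands 12 mm proud of the cube. A finger pull sticks out 12 mm from it, 58 mm below the top edge.
- iron: Bystander: compact black travel iron on its steel sole, about 140 by 72 mm, 89 mm high; origin under it.
- coaster: Bystander: beige ceramic coaster, 100 mm across, 9 mm thick; origin under it.
- tea_glass: Bystander: empty amber tea glass, 58 mm across, 85 mm high, standing on the coaster; origin under it.
- hanger: Bystander: steel clip hanger lying flat, 300 mm long with a hook and two clips, 14 mm high; origin under the middle of its bar, the bar along x.
- tea_tin: Bystander: red tin, 72 mm across, 105 mm high; origin under it.
- sugar_bowl: Bystander: blue bowl, 90 mm across, 50 mm high; origin under it.
- remote: Bystander: black remote control, 165 by 44 by 18 mm; origin under it.
There are look-alikes about, which are no part of the job. What is shaped like the brittle but purple is not meant.

How it is judged:
By the outcome, as a careful person would: the job done as asked, in the order asked, and still so for the second after the job is handed in, with the robot touching nothing.
It also fails if it takes over 72 s, if anything falls off the work surface, if the arm or the gripper's body presses on something with over 40 N, if the wrist force passes 120 N, or if a joint passes its speed limit or range.

### The arm

A 6-joint arm with a two-finger parallel gripper is mounted at the origin on the work surface. World frame = base frame: x ahead of the robot, y to its left, z up, the work surface at z = 0. Lengths are in mm, angles in rad, forces in N, time in s.
With the tool pointing down it reaches from about 350 to 875 mm from the base axis. Payload 4.2 kg.
Tool frame: the origin (TCP) lies on the mounting face of the last link; the fingertips stand 173 mm ahead of it and the grasp point (between the pads) lies 155 mm ahead of it; z points along the fingers, y is the line along which they close (so a half turn about z gives the same grasp; the last joint's range is limited). The gripper opens to 85 mm and grips with 20 to 120 N. Pads are 22 mm wide; open, the fingers measure 114 mm over their backs; the gripper's body (76 mm by 85 mm) begins 54 mm behind the grasp point. The pads swing forward as they close: fully open they stand 13 mm farther back than shut.
Start: joints at [1.544, 0.385, 0.008, 0, -1.194, -0.259], TCP at [176.171, 599.636, 404.712] pointing down, gripper open.
Joint ranges: [-3.14, 3.14], [-1.21, 2.06], [-1.07, 1.41], [-3.16, 2.05], [-2.99, -0.16], [-3.1, 3.1]. Speed limits (rad/s): [2.79, 2.79, 3.14, 3.14, 3.14, 3.14].

### API

Orientations are given as a unit quaternion [x, y, z, w].
In Python, from bench import arm gives the robot as it stands. The module is installed in compiled form; this text tells all that it offers.
- The arm moves only by the tool move_arm, never from a script. Its arguments are lists of equal length, an entry for each row: "fingers": the finger opening in mm, from 0 to 85.4; "travel": the shift along the tool's x, y, z in mm, a list of three; "dr": the turn, a rotation vector about the tool's x, y, z in rad, a list of three. A call has 1 to 10 rows; each row is the pose to reach, as a shift and turn from the pose commanded when the call began, along the tool's axes at that moment; what a row does not reach only later rows make up. A row lasts 1/10 s, in which the tool goes at most 50 mm and 8.59 degrees, less where a joint would pass 70% of its speed; a pose out of reach is approached as far as the arm can. A call with a gripper value outside its range is refused whole. The fingers move at their own pace and stop on an object; the grip force is fixed at half the most. Time passes only in rows, so rows that repeat a pose let the fingers close. It gives the time, the measured TCP pose, the force, the opening and the grip force at its end, in the units of the state.
- arm.read_state(): the state, without advancing time (a new reading comes with each control period).
- arm.get_image(name): name is "scene" or "side" or "wrist"; returns the picture (420x560x3 uint8, red, green, blue); there is no depth.
- arm.camera_model(name): a dict with "intrinsics" (3x3 intrinsics, pixels), "pose" (4x4, takes a point from camera to world coordinates). Camera axes: x right, y up, looking along -z (the intrinsics and any distortion apply to the point x, -y, -z); pixel columns grow to the right and rows downward; lengths in mm; the calibration is good to about 2 mm. A picture is of the moment at which its call begins: read the wrist's pose just before it. camera_model takes no time and is no camera call; for the wrist camera it gives the pose at the moment of the call.
- arm.job_done(): hands the job in; it is judged then, once.
The state is a dict: "clock": time; "joints": joint angles; "joint_vel": joint speeds; "joint_efforts": joint torques, N m; "position": TCP position; "ee_rot": TCP orientation; "contact_force": force on the tool from outside, world axes, zero at the start; "wrist_torque": the same for the moment, N m; "gripper_width": finger opening in mm; "grasp_force": force on a finger pad.
Only numpy, scipy, OpenCV 4.12 (cv2) and the standard library are available. Lean on these libraries where they do the work, as an engineer would, in place of code of your own. Each camera call takes 0.05 s, during which the arm holds its last target. There are 200 camera calls.

## Working session

There is one attempt and no reset: what is moved stays moved. The work goes in short steps, Python scripts to look and compute and a tool call to move; the robot and the scene stay as the last step left them, time stands still between calls to the robot, and variables do not carry over. Pictures are saved under pics/ and viewed, at most 10 in all, crops included, and the job is handed in when it is done.

Besides the shell and the picture viewer there is one more tool, called after "Call:" as name(argument=value, ...) on one line, values as JSON. move_arm: Moves the arm, as the interface text tells. Its arguments: {"type":"object","properties":{"fingers":{"type":"array","items":{"type":"number"}},"travel":{"type":"array","items":{"type":"array","items":{"type":"number"}}},"dr":{"type":"array","items":{"type":"array","items":{"type":"number"}}}},"required":["fingers","travel","dr"]}

```bash
mkdir -p pics; ls
python3 - <<'E'
from bench import arm
import cv2,numpy as np
np.set_printoptions(precision=4,suppress=True)
for n in ["scene","side","wrist"]:
    m=arm.camera_model(n); im=arm.get_image(n)
    cv2.imwrite(f"pics/{n}0.png",im[:,:,::-1]); print(n,{k:np.array(v) for k,v in m.items()})
a=[cv2.imread(f"pics/{n}0.png") for n in["scene","side"]]
print(arm.read_state())
E
```

```text
pics
scene {'intrinsics': array([[473.2085,   0.    , 279.4801],
       [  0.    , 473.2085, 204.9936],
       [  0.    ,   0.    ,   1.    ]]), 'pose': array([[   0.8254,   -0.4808,    0.296 ,  891.7758],
       [   0.5646,    0.6999,   -0.4375, -648.0235],
       [   0.0032,    0.5282,    0.8491, 1322.2526],
       [   0.    ,    0.    ,    0.    ,    1.    ]])}
side {'intrinsics': array([[408.1115,   0.    , 286.7525],
       [  0.    , 408.1115, 207.4275],
       [  0.    ,   0.    ,   1.    ]]), 'pose': array([[  -0.9729,   -0.1693,    0.1574,  733.6538],
       [   0.2307,   -0.6659,    0.7095,  946.2961],
       [  -0.0153,    0.7266,    0.6869, 1128.8524],
       [   0.    ,    0.    ,    0.    ,    1.    ]])}
wrist {'intrinsics': array([[359.6229,   0.    , 278.9463],
       [  0.    , 359.6229, 208.7979],
       [  0.    ,   0.    ,   1.    ]]), 'pose': array([[ -0.2828,   0.9251,   0.2533, 239.5171],
       [ -0.9592,  -0.2733,  -0.0726, 580.0821],
       [  0.0021,  -0.2635,   0.9647, 372.9658],
       [  0.    ,   0.    ,   0.    ,   1.    ]])}
{'clock': 0.15, 'joints': array([ 1.5436,  0.3854,  0.007 , -0.0003, -1.194 , -0.2586]), 'joint_vel': array([ 0.0003, -0.0025,  0.0043, -0.0004, -0.0015, -0.0003]), 'joint_efforts': array([ -0.0003, -39.2679,  18.8581,   4.1886,  -0.0034,  -0.    ]), 'position': array([176.1331, 599.5253, 403.8633]), 'ee_rot': array([ 0.9898, -0.1425, -0.    ,  0.0008]), 'contact_force': array([-0.0452, -0.2356,  0.7629]), 'wrist_torque': array([-0.0251, -0.009 , -0.0084]), 'grasp_force': 0.0, 'gripper_width': 85.4408100638245}
```

View pics/scene0.png

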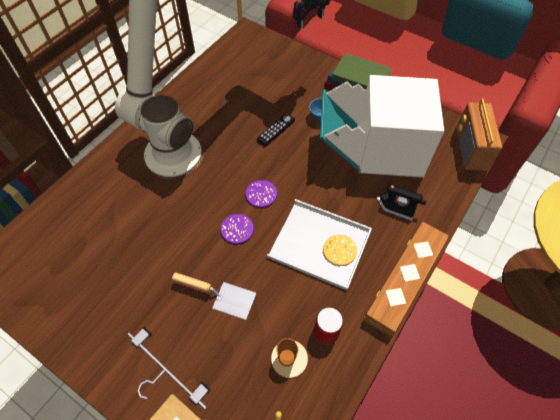

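View pics/side0.png

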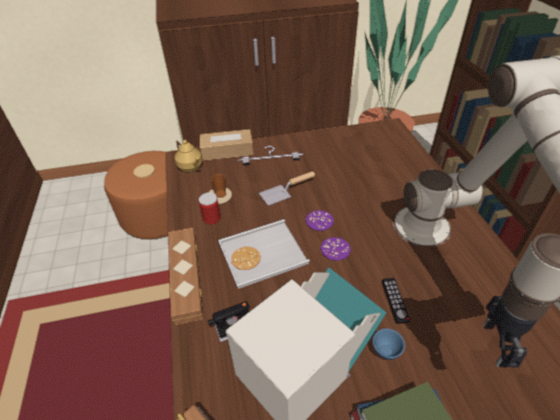

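Candidates for the brittle in the scene view are the golden disc on the tray at (340,249), and two purple discs at (261,193) and (237,229), which don't count. In the side view the golden disc is at (246,258), and the purple ones are at (320,220) and (336,248). The spatula is at (215,292), the cube at (400,125), and its open teal bin at (345,130).

```bash
cat > h.py <<'E'
import numpy as np,cv2
from bench import arm
from scipy.spatial.transform import Rotation as R
np.set_printoptions(precision=2,suppress=True)
def cam(n):
    m=arm.camera_model(n); return np.array(m["intrinsics"]),np.array(m["pose"])
def ray(c,uv):
    K,P=c; d=np.array([(uv[0]-K[0,2])/K[0,0],-(uv[1]-K[1,2])/K[1,1],-1]); d=P[:3,:3]@d
    return P[:3,3],d/np.linalg.norm(d)
def onz(c,uv,z):
    o,d=ray(c,uv); return o+d*(z-o[2])/d[2]
def tri(*obs):
    A=0;b=0
    for c,uv in obs:
        o,d=ray(c,uv); M=np.eye(3)-np.outer(d,d); A=A+M;b=b+M@o
    x=np.linalg.solve(A,b)
    return x,max(np.linalg.norm((np.eye(3)-np.outer(d,d))@(x-o)) for o,d in [ray(*q) for q in obs])
def proj(c,X):
    K,P=c; p=P[:3,:3].T@(np.asarray(X)-P[:3,3]); return np.array([K[0,2]-K[0,0]*p[0]/p[2],K[1,2]+K[1,1]*p[1]/p[2]])
def blobs(im,lo,hi,amin=80):
    m=cv2.inRange(cv2.cvtColor(im,cv2.COLOR_BGR2HSV),np.array(lo),np.array(hi))
    m=cv2.morphologyEx(m,cv2.MORPH_CLOSE,np.ones((3,3)))
    return sorted([c for c in cv2.findContours(m,0,2)[0] if cv2.contourArea(c)>amin],key=cv2.contourArea,reverse=True)
E
python3 - <<'E'
from h import *
for n in["scene","side"]:
    im=cv2.imread(f"pics/{n}0.png")
    for nm,lo,hi in [("gold",(12,110,140),(28,255,255)),("grey",(0,0,130),(180,45,255)),("teal",(80,90,40),(100,255,255))]:
        for c in blobs(im,lo,hi,150)[:8]:
            r=cv2.minAreaRect(c);m=cv2.moments(c)
            cen=(m['m10']/m['m00'],m['m01']/m['m00'])
            print(n,nm,int(cv2.contourArea(c)),np.array(cen),cv2.boxPoints(r).astype(int).tolist(),onz(cam(n),cen,5))
s=cv2.imread("pics/scene0.png")[180:340,160:380];d=cv2.imread("pics/side0.png")[140:340,215:395]
t=cv2.imread("pics/scene0.png")[60:190,290:460]
d2=cv2.imread("pics/side0.png")[265:415,220:420]
f=lambda x:cv2.resize(x,(400,300),interpolation=cv2.INTER_CUBIC)
cv2.imwrite("pics/m1.png",np.vstack([np.hstack([f(s),f(d)]),np.hstack([f(t),f(d2)])]))
E
```

```text
scene gold 3466 [407.4  276.12] [[364, 313], [421, 218], [455, 239], [397, 333]] [890.98  40.58   5.  ]
scene gold 1459 [549.22 221.55] [[535, 181], [559, 181], [559, 269], [535, 269]] [1182.94  470.01    5.  ]
scene gold 981 [484.31 124.71] [[466, 102], [489, 96], [502, 146], [478, 152]] [856.59 743.09   5.  ]
scene gold 751 [339.54 249.72] [[323, 235], [356, 235], [356, 264], [323, 264]] [678.11   1.36   5.  ]
scene gold 651 [173.72 410.17] [[149, 394], [200, 394], [200, 419], [149, 419]] [ 559.71 -638.4     5.  ]
scene gold 282 [191.09 281.  ] [[170, 278], [173, 270], [210, 283], [208, 291]] [ 366.16 -338.42    5.  ]
scene gold 211 [287.09 354.65] [[270, 350], [289, 332], [306, 349], [287, 367]] [ 722.43 -356.01    5.  ]
scene grey 8808 [390.12 123.75] [[321, 169], [328, 71], [446, 78], [440, 176]] [569.23 551.02   5.  ]
scene grey 6563 [506.64 215.63] [[444, 250], [533, 94], [602, 134], [513, 290]] [1062.02  413.8     5.  ]
scene grey 5266 [320.79 243.23] [[266, 256], [290, 195], [371, 227], [347, 288]] [618.36 -12.31   5.  ]
scene grey 4001 [ 30.26 385.32] [[0, 419], [0, 328], [
[... 1424 characters left out ...]
 [[-37, 207], [138, 150], [176, 265], [0, 323]] [1267.44 -227.7     5.  ]
side grey 8089 [407.03  58.28] [[348, 122], [358, -8], [469, 0], [459, 131]] [ -601.6  -1388.69     5.  ]
side grey 3594 [261.49 252.89] [[217, 239], [292, 213], [309, 262], [235, 289]] [618.89  -5.57   5.  ]
side grey 2931 [541.13  98.2 ] [[506, 56], [559, 56], [559, 173], [506, 173]] [-1077.86  -719.23     5.  ]
side grey 1254 [441.63 217.19] [[392, 225], [460, 162], [491, 196], [423, 258]] [-93.41 -12.81   5.  ]
side grey 815 [546.04 284.15] [[524, 293], [538, 259], [569, 272], [555, 306]] [-269.45  355.87    5.  ]
side teal 1835 [346.92 303.21] [[289, 318], [328, 267], [389, 315], [350, 366]] [392.3  267.61   5.  ]
```

View pics/m1.png

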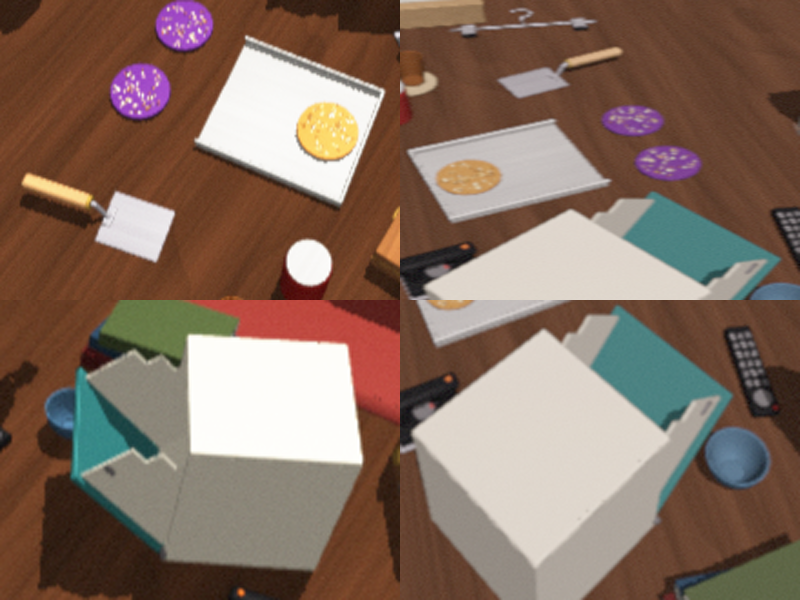

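The crop shows the golden sesame disc lying on the aluminium tray, so it is the brittle. The two purple discs lie on the bare shelf. The spatula has its handle towards the robot, and the bin is open. Next I'll triangulate corner points.

Run:
```python
from h import *
S,D=cam("scene"),cam("side")
P={"cf_near":((370.7,125.4),(292.5,280.5)),"cf_far":((369.9,75.2),(354,334)),"cb_near":((443,130.6),(227.5,331.5)),"cb_far":((437.9,79.5),(288.5,398)),
"pt_near":((321.9,135.8),(328.5,268.5)),"pt_far":((324,90.3),(386,313)),
"h_back":((173.7,277.6),(314,174.7)),"h_front":((210.6,288.3),(289.3,185.3)),
"bl1":((223.8,282.9),(291,195.3)),"bl2":((255.7,293.6),(266.8,204.7)),"bl3":((246.4,318.7),(259.5,193.3)),"bl4":((213.4,306.9),(283.4,184)),"brittle":((339.54,249.72),(245.55,257.86))}
for k,(a,b) in P.items(): x,e=tri((S,a),(D,b)); print(k,x,"%.1f"%e, onz(S,a,0)[:2],onz(D,b,0)[:2])
# tray: fit quads
for n,c in(("scene",S),("side",D)):
    im=cv2.imread(f"pics/{n}0.png")
    for cc in blobs(im,(0,0,130),(180,45,255),500):
        m=cv2.moments(cc);u=np.array([m['m10'],m['m01']])/m['m00']
        x=onz(c,u,5)
        if abs(x[0]-618)<30 and abs(x[1]+10)<30 or abs(x[0]-507)<30 and abs(x[1]+314)<30:
            h=cv2.convexHull(cc); q=cv2.approxPolyDP(h,0.04*cv2.arcLength(h,True),True)[:,0]
            print(n,q.tolist(),[onz(c,p,0)[:2].round(0).tolist() for p in q],[onz(c,p,16)[:2].round(0).tolist() for p in q])
```

```text
cf_near [579.64 303.47 233.83] 0.2 [512.83 507.86] [539.17 135.48]
cf_far [474.31 491.78 234.59] 0.1 [384.19 737.64] [406.37 372.56]
cb_near [768.67 410.78 231.61] 0.0 [742.57 635.63] [777.67 272.53]
cb_far [663.69 600.05 234.34] 2.0 [616.98 868.78] [642.88 509.03]
pt_near [453.55 237.53 165.03] 0.1 [390.93 363.84] [405.71 116.21]
pt_far [349.94 416.66 160.69] 2.0 [277.55 563.21] [283.68 328.14]
h_back [ 322.26 -363.6    24.41] 2.3 [ 314.09 -358.35] [ 310.68 -393.73]
h_front [ 436.24 -327.58   20.91] 2.0 [ 426.79 -322.39] [ 432.7  -350.78]
bl1 [ 444.39 -286.37   -1.01] 3.6 [ 448.52 -286.75] [ 440.94 -286.65]
bl2 [ 547.6  -259.26   -3.27] 1.6 [ 546.75 -260.22] [ 549.79 -255.25]
bl3 [ 566.64 -335.72   -4.18] 1.5 [ 569.25 -336.68] [ 565.72 -331.48]
bl4 [ 462.29 -362.53    0.17] 6.9 [ 469.45 -362.58] [ 455.18 -365.42]
brittle [678.     2.06   3.61] 0.1 [677.31   3.84] [677.93  -0.96]
scene [[295, 199], [370, 227], [347, 288], [267, 255]] [[460.0, 82.0], [717.0, 129.0], [760.0, -93.0], [502.0, -139.0]] [[465.0, 73.0], [719.0, 119.0], [762.0, -99.0], [507.0, -145.0]]
scene [[210, 287], [225, 282], [255, 292], [246, 318], [213, 308]] [[423.0, -320.0], [450.0, -282.0], [542.0, -257.0], [567.0, -336.0], [471.0, -366.0]] [[428.0, -324.0], [455.0, -287.0], [546.0, -262.0], [571.0, -339.0], [476.0, -369.0]]
side [[283, 219], [308, 263], [238, 287], [218, 240]] [[504.0, -159.0], [468.0, 76.0], [722.0, 117.0], [764.0, -111.0]] [[508.0, -143.0], [472.0, 88.0], [723.0, 129.0], [764.0, -96.0]]
```

```bash
cat >> h.py <<'E'
def Rt(yaw,pitch=0,roll=0): # deg; pitch>0 = nose down
    return R.from_euler('ZYX',[yaw,pitch,roll],degrees=True)*R.from_matrix(np.diag([1.,-1,-1]))
def go(*goals):
    """goals: (x,y,z,yaw,pitch) of TCP -> travel, dr from present pose"""
    s=arm.read_state(); p=s['position']; q=R.from_quat(s['ee_rot'])
    e=(q*R.from_matrix(np.diag([1.,-1,-1]))).as_euler('ZYX',degrees=True)
    print("t %.2f"%s['clock'],"tcp",p,"ypr",e,"F",s['contact_force'],"w %.1f g %.1f"%(s['gripper_width'],s['grasp_force']),"q",s['joints'])
    for g in goals:
        T=q.inv().apply(np.array(g[:3])-p); d=(q.inv()*Rt(*g[3:])).as_rotvec()
        print(g,"travel",T.round(1).tolist(),"dr",d.round(3).tolist(),"len %.0f deg %.0f"%(np.linalg.norm(T),np.degrees(np.linalg.norm(d))))
def grip2tcp(nose,yaw,pitch,grip=(-172,0,38)):
    """TCP for a wanted nose position; grip = grasp point relative to nose in spatula frame"""
    A=R.from_euler('ZY',[yaw,pitch],degrees=True)
    return np.array(nose)+A.apply(np.array(grip)+[0,0,155])
E
python3 -c "
from h import *
go((640,0,420,10,0),(430,-320,400,15.5,0))"
```

```text
t 0.15 tcp [176.13 599.53 403.86] ypr [-16.38  -0.01  -0.1 ] F [-0.05 -0.24  0.76] w 85.4 g 0.0 q [ 1.54  0.39  0.01 -0.   -1.19 -0.26]
(640, 0, 420, 10, 0) travel [614.1, 444.4, -15.3] dr [0.002, 0.0, -0.46] len 758 deg 26
(430, -320, 400, 15.5, 0) travel [502.9, 810.6, 5.3] dr [0.002, 0.0, -0.556] len 954 deg 32
```

Call:
move_arm(fingers=[85,85,85,85,85,85,85,85,85,85], travel=[[39,29,-15],[77,56,-15],[115,83,-15],[154,111,-15],[192,139,-15],[230,167,-15],[269,195,-15],[307,222,-15],[346,250,-15],[384,278,-15]], dr=[[0,0,-0.05],[0,0,-0.1],[0,0,-0.15],[0,0,-0.2],[0,0,-0.25],[0,0,-0.3],[0,0,-0.35],[0,0,-0.4],[0,0,-0.45],[0,0,-0.46]])

```text
clock: 1.15
position: [467.0, 222.9, 419.7]
ee_rot: [0.996, 0.088, -0.0, -0.0]
contact_force: [0.7, 1.5, -0.9]
gripper_width: 84.8
grasp_force: 0.0
```

```bash
python3 -c "
from h import *
go((640,0,420,10,0))"
```

```text
t 1.15 tcp [466.99 222.88 419.68] ypr [10.05  0.    0.01] F [ 0.74  1.46 -0.86] w 84.8 g 0.0 q [ 0.76  0.19 -0.23 -0.   -1.15  0.99]
(640, 0, 420, 10, 0) travel [131.4, 249.7, -0.4] dr [-0.0, 0.0, 0.001] len 282 deg 0
```

Call:
move_arm(fingers=[85,85,85,85,85,85,85], travel=[[22,42,0],[44,84,0],[66,126,0],[88,168,0],[110,210,0],[131,250,0],[131,250,0]], dr=[[0,0,0],[0,0,0],[0,0,0],[0,0,0],[0,0,0],[0,0,0],[0,0,0]])

```text
clock: 1.85
position: [640.8, -2.9, 417.9]
ee_rot: [0.996, 0.084, -0.001, 0.001]
contact_force: [-0.6, 0.4, -0.3]
gripper_width: 85.2
grasp_force: 0.0
```

Run:
```python
from h import *
c=cam("wrist"); im=arm.get_image("wrist")[:,:,::-1].copy(); cv2.imwrite("pics/w1.png",im)
for b in blobs(im,(12,110,120),(28,255,255),800)[:3]:
    (u,v),ax,a=cv2.fitEllipse(b); print("gold",u,v,ax,onz(c,(u,v),13))
for b in blobs(im,(0,0,120),(180,45,255),3000)[:3]:
    h=cv2.convexHull(b); q=cv2.approxPolyDP(h,0.03*cv2.arcLength(h,True),True)[:,0]
    print(cv2.contourArea(b),q.tolist(),[onz(c,p,0)[:2].round(0).tolist() for p in q],[onz(c,p,16)[:2].round(0).tolist() for p in q])
go((400,-330,400,15.5,0))
```

```text
gold 279.41607666015625 135.49627685546875 (100.70358276367188, 101.83928680419922) [681.16   2.66  13.  ]
48237.0 [[396, 68], [378, 309], [188, 312], [167, 71]] [[766.0, -102.0], [497.0, -149.0], [455.0, 77.0], [724.0, 125.0]] [[763.0, -98.0], [506.0, -143.0], [465.0, 74.0], [724.0, 120.0]]
3095.0 [[549, 280], [545, 324], [521, 336], [496, 332], [475, 313], [478, 286]] [[568.0, -339.0], [511.0, -356.0], [490.0, -333.0], [490.0, -301.0], [511.0, -267.0], [547.0, -259.0]] [[574.0, -325.0], [519.0, -341.0], [499.0, -319.0], [499.0, -288.0], [519.0, -256.0], [553.0, -248.0]]
t 1.90 tcp [639.62  -1.2  418.07] ypr [9.74 0.13 0.  ] F [0.28 0.13 0.55] w 84.9 g 0.0 q [ 0.25  0.4   0.07 -0.   -1.24  1.49]
(400, -330, 400, 15.5, 0) travel [-291.7, 283.5, 18.7] dr [-0.0, 0.002, -0.101] len 407 deg 6
```

View pics/w1.png

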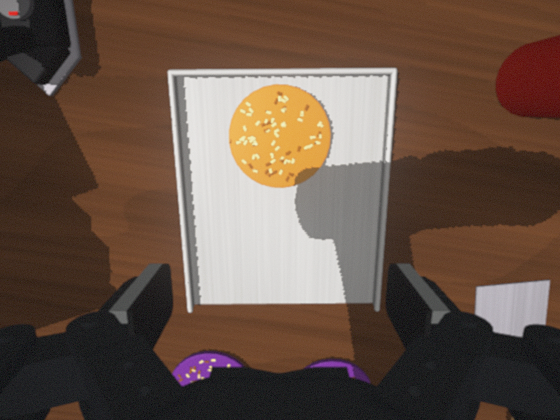

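The wrist view shows the brittle centred at (280,135) on the tray. The tray's rim corners are at (168,71), (396,68), (378,309) and (188,312), so its yaw is 10.0° and its centre is (614.5,-12). The red tin, the iron and the purple discs are clear of the path.

Call:
move_arm(fingers=[85,85,85,85,85,85,85,85,85], travel=[[-33,36,2],[-66,72,5],[-99,108,8],[-132,144,11],[-165,180,14],[-200,216,17],[-230,250,19],[-262,283,19],[-262,283,19]], dr=[[0,0,-0.02],[0,0,-0.04],[0,0,-0.06],[0,0,-0.08],[0,0,-0.1],[0,0,-0.1],[0,0,-0.1],[0,0,-0.1],[0,0,-0.1]])

```text
clock: 2.8
position: [426.7, -325.0, 400.7]
ee_rot: [0.991, 0.134, -0.0, -0.0]
contact_force: [0.2, -0.1, -0.2]
gripper_width: 85.3
grasp_force: 0.0
```

Run:
```python
from h import *
c=cam("wrist"); im=arm.get_image("wrist")[:,:,::-1].copy(); cv2.imwrite("pics/w2.png",im)
for b in blobs(im,(10,70,100),(28,255,255),400)[:3]:
    q=cv2.boxPoints(cv2.minAreaRect(b)); print("gold",q.round(1).tolist(),[onz(c,p,38)[:2].round(0).tolist() for p in q])
for b in blobs(im,(0,0,120),(180,45,255),2000)[:3]:
    h=cv2.convexHull(b); q=cv2.approxPolyDP(h,0.03*cv2.arcLength(h,True),True)[:,0]
    print(cv2.contourArea(b),q.tolist(),[onz(c,p,2)[:2].round(0).tolist() for p in q])
go((392,-342,300,15.5,0))
```

```text
gold [[0.0, 337.0], [0.0, 0.0], [559.0, 0.0], [559.0, 337.0]] [[188.0, -84.0], [514.0, -62.0], [636.0, -507.0], [346.0, -655.0]]
gold [[320.79998779296875, 365.3999938964844], [393.6000061035156, 209.60000610351562], [482.29998779296875, 251.10000610351562], [409.5, 406.8999938964844]] [[245.0, -423.0], [431.0, -438.0], [414.0, -537.0], [219.0, -535.0]]
gold [[460.0, 238.0], [559.0, 238.0], [559.0, 336.0], [460.0, 336.0]] [[421.0, -510.0], [447.0, -604.0], [347.0, -655.0], [319.0, -554.0]]
10030.0 [[333, 35], [329, 148], [286, 174], [245, 148], [242, 36]] [[569.0, -338.0], [468.0, -366.0], [431.0, -332.0], [446.0, -284.0], [546.0, -256.0]]
4148.5 [[107, 0], [108, 44], [0, 33], [0, 0]] [[542.0, -130.0], [506.0, -136.0], [488.0, -37.0], [516.0, -36.0]]
t 2.85 tcp [ 427.96 -323.74  400.76] ypr [15.54  0.    0.02] F [0.49 0.92 0.88] w 85.3 g 0.0 q [-0.35  0.24 -0.22 -0.   -1.12  2.19]
(392, -342, 300, 15.5, 0) travel [-39.5, 8.0, 100.8] dr [-0.0, 0.0, 0.001] len 109 deg 0
```

View pics/w2.png

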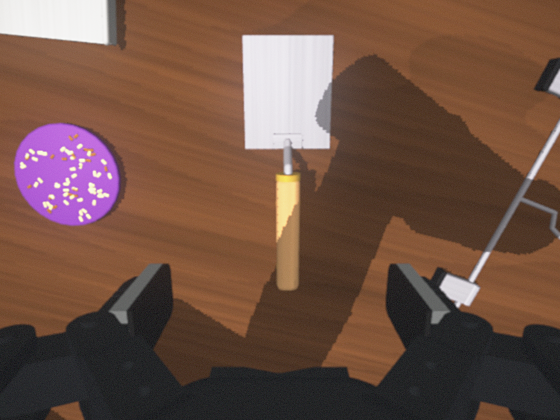

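The wrist view shows the spatula blade with corners at (242,36), (333,35), (329,148) and (245,148). Its handle runs from (288,174) to (288,290), so its yaw is 15.5° and its blade centre is (507,-311). I'll descend for a second view to check the handle height.

Call:
move_arm(fingers=[85,85,85,85], travel=[[-13,3,33],[-26,6,66],[-40,9,100],[-40,9,100]], dr=[[0,0,0],[0,0,0],[0,0,0],[0,0,0]])

```text
clock: 3.25
position: [391.6, -340.6, 296.6]
ee_rot: [0.991, 0.136, -0.004, -0.003]
contact_force: [-0.8, -0.1, -0.6]
gripper_width: 85.0
grasp_force: 0.0
```

Run:
```python
from h import *
c=cam("wrist"); im=arm.get_image("wrist")[:,:,::-1].copy(); cv2.imwrite("pics/w3.png",im)
print(np.array2string(c[1],precision=3)); go()
```

```text
[[   0.27     0.926    0.263  454.974]
 [  -0.963    0.262    0.065 -323.051]
 [  -0.008   -0.271    0.963  265.368]
 [   0.       0.       0.       1.   ]]
t 3.30 tcp [ 393.46 -341.33  299.5 ] ypr [15.78  0.2   0.17] F [1.17 0.26 0.29] w 84.8 g 0.0 q [-0.4   0.32 -0.39 -0.   -0.87  2.25]
```

View pics/w3.png

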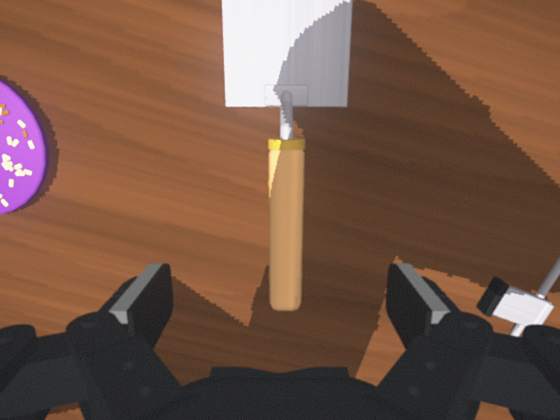

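This view shows the handle front at (286,139), its back end at (286,310) and the blade's rear edge at row 106. I'll triangulate the handle from these two wrist poses.

Run:
```python
from h import *
K,P2=cam("wrist"); s=arm.read_state()
T2=np.eye(4);T2[:3,:3]=R.from_quat(s['ee_rot']).as_matrix();T2[:3,3]=s['position']
T1=np.eye(4);T1[:3,:3]=Rt(15.54).as_matrix();T1[:3,3]=[427.96,-323.74,400.76]
P1=T1@np.linalg.inv(T2)@P2
for nm,a,b in [("hfront",(288,174),(286.5,139)),("hback",(287.5,290),(285.5,310)),("blade rear",(287,148.5),(287,106))]:
    print(nm,*tri(((K,P1),a),((K,P2),b)))
print([onz((K,P2),p,2)[:2] for p in((225,106),(347,106))])
go((391.5,-343.5,193,15.5,0))
```

```text
hfront [ 440.53 -330.82   45.  ] 1.5925314844268323
hback [ 328.54 -362.21   46.86] 1.6878068963749033
blade rear [ 459.6  -325.73   12.54] 2.1093361573690244
[array([ 448.39, -285.36]), array([ 471.96, -369.03])]
t 3.30 tcp [ 393.46 -341.33  299.5 ] ypr [15.78  0.2   0.17] F [1.17 0.26 0.29] w 84.8 g 0.0 q [-0.4   0.32 -0.39 -0.   -0.87  2.25]
(391.5, -343.5, 193, 15.5, 0) travel [-2.1, 1.9, 106.5] dr [-0.003, 0.004, 0.005] len 107 deg 0
```

Call:
move_arm(fingers=[85,85,85,85,85,85], travel=[[0,2.4,35],[0,2.4,70],[0,2.4,95],[0,2.4,106],[0,2.4,106],[0,2.4,106]], dr=[[-0.003,0.003,0.005],[-0.003,0.003,0.005],[-0.003,0.003,0.005],[-0.003,0.003,0.005],[-0.003,0.003,0.005],[-0.003,0.003,0.005]])

```text
clock: 3.9
position: [395.6, -344.9, 196.5]
ee_rot: [0.991, 0.135, 0.003, 0.002]
contact_force: [1.1, -0.2, 0.8]
gripper_width: 85.0
grasp_force: 0.0
```

```bash
python3 -c "
from h import *
go((394,-344,193,15.5,0))"
```

```text
t 3.90 tcp [ 395.62 -344.88  196.46] ypr [15.51 -0.31 -0.32] F [ 1.1  -0.18  0.81] w 85.0 g 0.0 q [-0.41  0.47 -0.49  0.   -0.61  2.25]
(394, -344, 193, 15.5, 0) travel [-1.3, -1.3, 3.4] dr [0.006, -0.005, 0.0] len 4 deg 0
```

Call:
move_arm(fingers=[85,85,60,30,10,10,10,10,10,10], travel=[[-1,0,1.5],[-1,0,1.5],[-1,0,1.5],[-1,0,1.5],[-1,0,1.5],[-1,0,1.5],[-1,0,1.5],[-1,0,1.5],[-1,0,1.5],[-1,0,1.5]], dr=[[0,0,0],[0,0,0],[0,0,0],[0,0,0],[0,0,0],[0,0,0],[0,0,0],[0,0,0],[0,0,0],[0,0,0]])

```text
clock: 4.9
position: [393.2, -345.1, 193.3]
ee_rot: [0.991, 0.134, 0.002, 0.001]
contact_force: [-1.2, 0.2, 2.5]
gripper_width: 21.4
grasp_force: 60.4
```

```bash
python3 -c "
from h import *
go((394,-344,193,15.5,0))"
```

```text
t 4.90 tcp [ 393.2  -345.08  193.27] ypr [15.43 -0.17 -0.17] F [-1.24  0.16  2.49] w 21.4 g 60.4 q [-0.41  0.47 -0.49  0.   -0.6   2.25]
(394, -344, 193, 15.5, 0) travel [1.1, -0.8, 0.3] dr [0.003, -0.003, -0.001] len 1 deg 0
```

Call:
move_arm(fingers=[10,10,10,10,10,10,10], travel=[[0,0,-5],[0,0,-20],[0,0,-45],[0,0,-75],[0,0,-95],[0,0,-100],[0,0,-100]], dr=[[0,0,0],[0,0,0],[0,0,0],[0,0,0],[0,0,0],[0,0,0],[0,0,0]])

```text
clock: 5.6
position: [392.6, -344.7, 293.5]
ee_rot: [0.991, 0.134, 0.002, 0.001]
contact_force: [-0.0, -0.7, -2.2]
gripper_width: 21.2
grasp_force: 60.0
```

```bash
cat >> h.py <<'E'
def blade(name):
    """blade corner pixels in the wrist view -> spatula-frame points relative to the grasp point on plane 38 below it"""
    c=cam("wrist"); s=arm.read_state(); im=arm.get_image("wrist")[:,:,::-1].copy(); cv2.imwrite(name,im)
    q=R.from_quat(s['ee_rot']); K,P=c; Tc=q.inv().apply(P[:3,3]-s['position']); Rc=q.inv().as_matrix()@P[:3,:3]
    for b in blobs(im,(0,0,110),(180,50,255),4000)[:2]:
        h=cv2.convexHull(b); pp=cv2.approxPolyDP(h,0.03*cv2.arcLength(h,True),True)[:,0]
        out=[]
        for u in pp:
            d=Rc@np.array([(u[0]-K[0,2])/K[0,0],-(u[1]-K[1,2])/K[1,1],-1]); out.append((Tc+d*(155+36-Tc[2])/d[2])[:2].round(0).tolist())
        print(pp.tolist(),"tool xy at blade top",out)
E
python3 - <<'E'
from h import *
blade("pics/w4.png")
n=np.array([594.3,-12.5]); t=grip2tcp((*n,63),10,0); print(t)
go((*t,10,0))
E
```

```text
[[380, 0], [375, 108], [287, 167], [178, 112], [169, 0]] tool xy at blade top [[108.0, 41.0], [67.0, 42.0], [42.0, 4.0], [65.0, -43.0], [108.0, -43.0]]
[424.91 -42.37 256.  ]
t 5.65 tcp [ 392.37 -344.55  292.43] ypr [15.4  -0.12 -0.09] F [-0.46 -0.09 -2.04] w 21.2 g 60.0 q [-0.41  0.33 -0.4  -0.   -0.84  2.25]
(np.float64(424.91306648190016), np.float64(-42.36748655871202), np.float64(256.0), 10, 0) travel [111.6, -282.7, 36.2] dr [0.002, -0.002, 0.094] len 306 deg 5
```

View pics/w4.png

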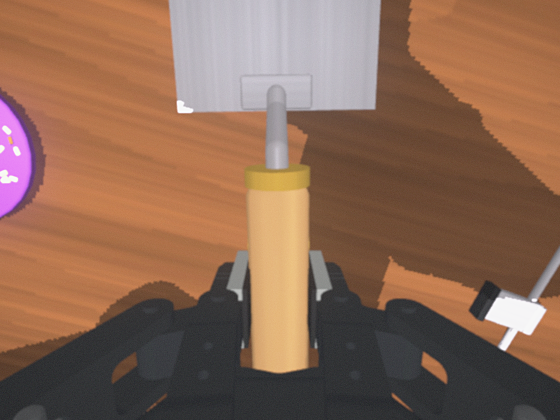

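The spatula is held straight between the pads. The blade's rear edge runs from (178,112) to (375,108), as it should, and there's no visible slip. Next I'll carry it to the tray's open end.

Call:
move_arm(fingers=[10,10,10,10,10,10,10,10,10,10], travel=[[8,-20,0],[24,-60,4],[40,-105,10],[58,-150,16],[75,-195,22],[92,-235,28],[104,-265,33],[112,-283,36],[112,-283,36],[112,-283,36]], dr=[[0,0,0.01],[0,0,0.02],[0,0,0.03],[0,0,0.05],[0,0,0.06],[0,0,0.07],[0,0,0.08],[0,0,0.094],[0,0,0.094],[0,0,0.094]])

```text
clock: 6.65
position: [425.2, -42.2, 255.6]
ee_rot: [0.996, 0.088, 0.0, 0.001]
contact_force: [0.1, -0.1, -1.2]
gripper_width: 20.9
grasp_force: 60.0
```

Run:
```python
from h import *
n=np.array([594.3,-12.5])
for z in(13,5):
  for p in (0,1.5):
    go((*grip2tcp((*n,z),10,p),10,p))
```

```text
t 6.65 tcp [425.22 -42.25 255.59] ypr [10.1  -0.   -0.16] F [ 0.1  -0.14 -1.16] w 20.9 g 60.0 q [ 0.29  0.24 -0.66  0.   -0.67  1.46]
(np.float64(424.91306648190016), np.float64(-42.36748655871202), np.float64(206.0), 10, 0) travel [-0.3, -0.1, 49.6] dr [0.003, -0.0, 0.002] len 50 deg 0
t 6.65 tcp [425.22 -42.25 255.59] ypr [10.1  -0.   -0.16] F [ 0.1  -0.14 -1.16] w 20.9 g 60.0 q [ 0.29  0.24 -0.66  0.   -0.67  1.46]
(np.float64(429.9465086507359), np.float64(-41.47995489851055), np.float64(210.43629882923673), 10, 1.5) travel [4.8, -0.1, 45.2] dr [0.003, -0.026, 0.002] len 45 deg 2
t 6.65 tcp [425.22 -42.25 255.59] ypr [10.1  -0.   -0.16] F [ 0.1  -0.14 -1.16] w 20.9 g 60.0 q [ 0.29  0.24 -0.66  0.   -0.67  1.46]
(np.float64(424.91306648190016), np.float64(-42.36748655871202), np.float64(198.0), 10, 0) travel [-0.3, -0.1, 57.6] dr [0.003, -0.0, 0.002] len 58 deg 0
t 6.65 tcp [425.22 -42.25 255.59] ypr [10.1  -0.   -0.16] F [ 0.1  -0.14 -1.16] w 20.9 g 60.0 q [ 0.29  0.24 -0.66  0.   -0.67  1.46]
(np.float64(429.9465086507359), np.float64(-41.47995489851055), np.float64(202.43629882923673), 10, 1.5) travel [4.8, -0.1, 53.2] dr [0.003, -0.026, 0.002] len 53 deg 2
```

Call:
move_arm(fingers=[10,10,10,10,10,10], travel=[[2,0,15],[4.8,0,32],[4.8,0,45],[4.8,0,52],[4.8,0,53],[4.8,0,53]], dr=[[0,-0.013,0],[0,-0.026,0],[0,-0.026,0],[0,-0.026,0],[0,-0.026,0],[0,-0.026,0]])

```text
clock: 7.25
position: [430.6, -42.1, 203.7]
ee_rot: [0.996, 0.087, -0.011, 0.002]
contact_force: [0.3, -0.4, -1.5]
gripper_width: 20.9
grasp_force: 60.0
```

Call:
move_arm(fingers=[10,10,10], travel=[[0,0,1],[0,0,2],[0,0,2]], dr=[[0,0,0],[0,0,0],[0,0,0]])

```text
clock: 7.55
position: [430.6, -41.6, 202.0]
ee_rot: [0.996, 0.088, -0.011, 0.002]
contact_force: [-0.5, -1.0, -2.2]
gripper_width: 21.1
grasp_force: 60.0
```

Run:
```python
from h import *
go()
```

```text
t 7.55 tcp [430.56 -41.59 201.98] ypr [10.04  1.27 -0.15] F [-0.5  -0.95 -2.16] w 21.1 g 60.0 q [ 0.28  0.35 -0.7   0.   -0.55  1.46]
```

Call:
move_arm(fingers=[10,10,10,10], travel=[[0,0,1],[0,0,1.5],[0,0,2],[0,0,2]], dr=[[0,0,0],[0,0,0],[0,0,0],[0,0,0]])

```text
clock: 7.95
position: [430.6, -41.6, 199.8]
ee_rot: [0.996, 0.088, -0.011, 0.002]
contact_force: [-1.3, -0.6, -0.6]
gripper_width: 20.6
grasp_force: 60.2
```

Call:
move_arm(fingers=[10,10,10], travel=[[0,0,1],[0,0,1.5],[0,0,1.5]], dr=[[0,0,0],[0,0,0],[0,0,0]])

```text
clock: 8.25
position: [430.6, -41.6, 198.3]
ee_rot: [0.996, 0.088, -0.011, 0.002]
contact_force: [-1.0, 0.2, 1.8]
gripper_width: 21.0
grasp_force: 60.5
```

Run:
```python
from h import *
go()
```

```text
t 8.25 tcp [430.56 -41.62 198.32] ypr [10.04  1.27 -0.15] F [-0.96  0.21  1.78] w 21.0 g 60.5 q [ 0.28  0.36 -0.7   0.   -0.54  1.46]
```

Call:
move_arm(fingers=[10,10,10,10,10,10,10,10,10,10], travel=[[8,0,-0.2],[16,0,-0.4],[24,0,-0.5],[32,0,-0.7],[40,0,-0.9],[48,0,-1.1],[56,0,-1.2],[64,0,-1.4],[72,0,-1.6],[80,0,-1.8]], dr=[[0,0,0],[0,0,0],[0,0,0],[0,0,0],[0,0,0],[0,0,0],[0,0,0],[0,0,0],[0,0,0],[0,0,0]])

```text
clock: 9.25
position: [509.8, -27.6, 198.2]
ee_rot: [0.996, 0.087, -0.011, 0.002]
contact_force: [-2.3, -0.4, 2.5]
gripper_width: 21.1
grasp_force: 60.7
```

Run:
```python
from h import *
go()
from h import *
a=arm.get_image("scene")[180:300,250:390,::-1];b=arm.get_image("side")[200:320,200:340,::-1]
f=lambda x:cv2.resize(x,(400,343),interpolation=cv2.INTER_CUBIC)
cv2.imwrite("pics/m2.png",np.hstack([f(a),f(b)]))
```

```text
t 9.25 tcp [509.83 -27.61 198.17] ypr [10.03  1.32 -0.15] F [-2.3  -0.45  2.52] w 21.1 g 60.7 q [ 0.26  0.45 -0.51  0.   -0.63  1.48]
```

View pics/m2.png

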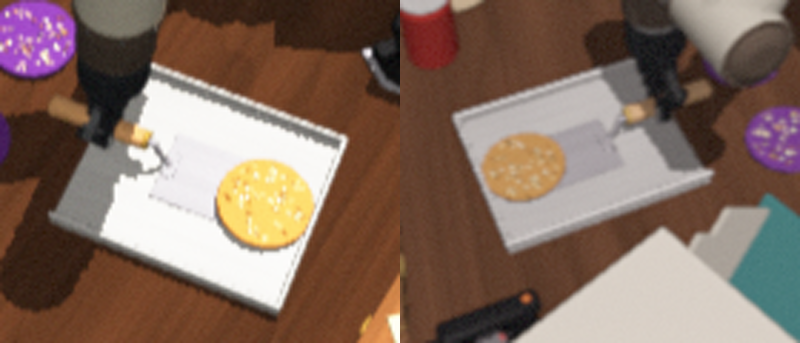

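The crop shows the brittle pushed against the far rim and the blade already sliding under it, aligned with the blade axis. I'll keep going.

Call:
move_arm(fingers=[10,10,10,10,10,10,10,10,10,10], travel=[[7,0,-0.2],[14,0,-0.3],[21,0,-0.5],[28,0,-0.6],[35,0,-0.8],[42,0,-1.0],[48,0,-1.1],[53,0,-1.2],[57,0,-1.3],[57,0,-1.3]], dr=[[0,0,0],[0,0,0],[0,0,0],[0,0,0],[0,0,0],[0,0,0],[0,0,0],[0,0,0],[0,0,0],[0,0,0]])

```text
clock: 10.35
position: [566.1, -17.6, 198.2]
ee_rot: [0.996, 0.088, -0.011, 0.002]
contact_force: [-1.0, 0.1, 1.2]
gripper_width: 21.1
grasp_force: 60.5
```

Run:
```python
from h import *
go()
c=cam("wrist"); im=arm.get_image("wrist")[:,:,::-1].copy(); cv2.imwrite("pics/w5.png",im)
for b in blobs(im,(12,110,120),(28,255,255),1500)[:3]:print(cv2.boundingRect(b),cv2.contourArea(b))
for n in("scene","side"):
    for b in blobs(arm.get_image(n)[:,:,::-1].copy(),(12,110,140),(28,255,255),150):
        (u,v),ax,a=cv2.fitEllipse(b); x=onz(cam(n),(u,v),13)
        if 600<x[0]<760 and abs(x[1])<80: print(n,u,v,ax,x)
```

```text
t 10.35 tcp [566.07 -17.6  198.19] ypr [10.04  1.23 -0.16] F [-1.    0.12  1.17] w 21.1 g 60.5 q [ 0.26  0.52 -0.37  0.   -0.7   1.49]
(158, 0, 252, 86) 14743.0
(245, 171, 62, 138) 3454.5
scene 342.0752258300781 251.17010498046875 (29.318178176879883, 33.12425231933594) [688.37  -2.44  13.  ]
side 242.8451690673828 257.6351013183594 (21.59976577758789, 27.554059982299805) [687.69   6.61  13.  ]
```

Call:
move_arm(fingers=[10,10,10,10,10,10,10,10,10,10], travel=[[2,0,0],[3.5,0,0],[3.5,0,0],[-0.5,0,0],[-5.7,0,-1.5],[-10.6,0,-4],[-10.6,0,-9],[-10.6,0,-15],[-10.6,0,-22],[-10.6,0,-28]], dr=[[0,0,0],[0,0,0],[0,0,0],[0,0.02,0],[0,0.04,0],[0,0.06,0],[0,0.06,0],[0,0.06,0],[0,0.06,0],[0,0.06,0]])

```text
clock: 11.5
position: [556.0, -19.3, 227.4]
ee_rot: [0.996, 0.088, 0.019, -0.0]
contact_force: [-0.2, -0.1, -3.0]
gripper_width: 21.3
grasp_force: 59.5
```

Run:
```python
from h import *
go()
a=arm.get_image("scene")[180:300,250:390,::-1];b=arm.get_image("side")[200:320,200:340,::-1]
f=lambda x:cv2.resize(x,(400,300),interpolation=cv2.INTER_CUBIC)
w=arm.get_image("wrist")[:,:,::-1]
cv2.imwrite("pics/m3.png",np.vstack([np.hstack([f(a),f(b)]),np.hstack([f(w),f(w)*0])]))
```

```text
t 11.50 tcp [555.97 -19.33 227.38] ypr [10.05 -2.2  -0.15] F [-0.16 -0.12 -2.99] w 21.3 g 59.5 q [ 0.26  0.46 -0.4   0.01 -0.68  1.48]
```

View pics/m3.png

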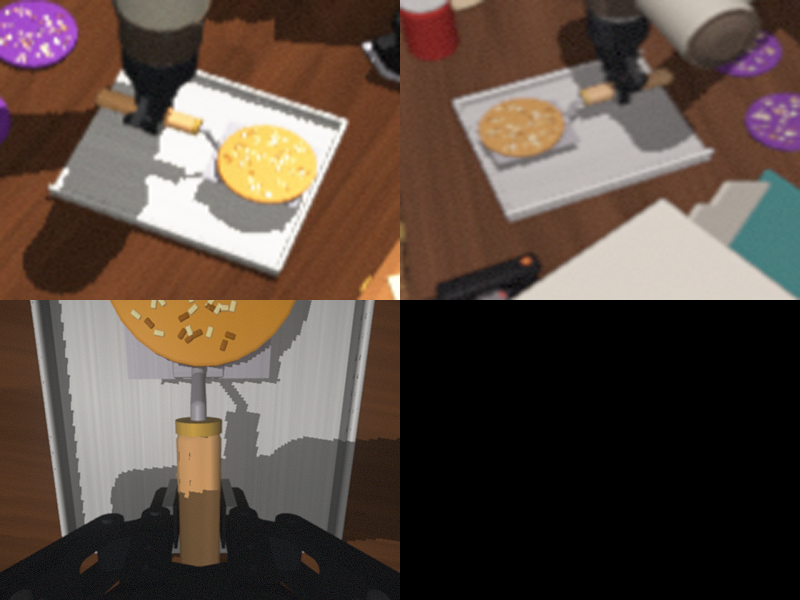

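The crops show the brittle lying flat and centred on the blade, lifted clear of the tray with the fingers well away from it. I'll carry it with gentle ramps.

```bash
cat >> h.py <<'E'
H=np.array([523.9,396.7,16.]); CY=29.3; CX=R.from_euler('z',CY,degrees=True)
FR=np.array([.02,.08,.18,.32,.46,.6,.74,.86,.95,1])
def cubept(X,Y,Z): return H*[1,1,0]+CX.apply([X,Y,Z])   # cube axes about hinge, Z world
def ramp(g,fr=FR):
    s=arm.read_state(); p=s['position']; q=R.from_quat(s['ee_rot'])
    T=q.inv().apply(np.array(g[:3])-p); d=(q.inv()*Rt(*g[3:])).as_rotvec()
    print("T",T.round(1).tolist(),"d",d.round(3).tolist())
    print([ (T*f).round(0).tolist() for f in fr]); print([(d*f).round(3).tolist() for f in fr])
def nosepose():
    s=arm.read_state(); q=R.from_quat(s['ee_rot'])*R.from_matrix(np.diag([1.,-1,-1]))
    n=s['position']+q.apply([172,0,-193]); c=CX.inv().apply(n-H*[1,1,0]); print("nose",n,"cube frame",c,"ypr",q.as_euler('ZYX',degrees=True))
E
python3 - <<'E'
from h import *
nosepose(); ramp((400,60,430,13,-2)); print(grip2tcp(cubept(-60,0,235),CY,-2))
E
```

```text
nose [732.6   11.46  41.02] cube frame [  -6.53 -438.09   41.02] ypr [10.04 -2.23 -0.15]
T [-131.7, -104.8, -208.4] d [0.004, -0.004, -0.052]
[[-3.0, -2.0, -4.0], [-11.0, -8.0, -17.0], [-24.0, -19.0, -38.0], [-42.0, -34.0, -67.0], [-61.0, -48.0, -96.0], [-79.0, -63.0, -125.0], [-97.0, -78.0, -154.0], [-113.0, -90.0, -179.0], [-125.0, -100.0, -198.0], [-132.0, -105.0, -208.0]]
[[0.0, -0.0, -0.001], [0.0, -0.0, -0.004], [0.001, -0.001, -0.009], [0.001, -0.001, -0.017], [0.002, -0.002, -0.024], [0.003, -0.002, -0.031], [0.003, -0.003, -0.038], [0.004, -0.003, -0.044], [0.004, -0.004, -0.049], [0.004, -0.004, -0.052]]
[315.8  279.92 421.88]
```

Call:
move_arm(fingers=[10,10,10,10,10,10,10,10,10,10], travel=[[-3,-2,-4],[-11,-8,-17],[-24,-19,-38],[-42,-34,-67],[-61,-48,-96],[-79,-63,-125],[-97,-78,-154],[-113,-90,-179],[-125,-100,-198],[-132,-105,-208]], dr=[[0,0,-0.001],[0,0,-0.004],[0,0,-0.009],[0,0,-0.017],[0,0,-0.024],[0,0,-0.031],[0,0,-0.038],[0,0,-0.044],[0,0,-0.049],[0,0,-0.052]])

```text
clock: 12.65
position: [398.4, 60.3, 430.7]
ee_rot: [0.993, 0.114, 0.02, -0.001]
contact_force: [-0.6, 0.2, -3.2]
gripper_width: 21.0
grasp_force: 59.6
```

Run:
```python
from h import *
go();nosepose(); ramp((*grip2tcp(cubept(-70,0,240),CY,-1),CY,-1))
```

```text
t 12.65 tcp [398.37  60.34 430.72] ypr [13.09 -2.29 -0.2 ] F [-0.6   0.18 -3.16] w 21.0 g 59.6 q [ 0.56 -0.04 -0.46  0.02 -1.11  1.23]
nose [573.41 100.35 244.73] cube frame [-101.85 -282.67  244.73] ypr [13.09 -2.29 -0.2 ]
T [-37.1, -230.7, -1.5] d [0.012, -0.022, -0.283]
[[-1.0, -5.0, -0.0], [-3.0, -18.0, -0.0], [-7.0, -42.0, -0.0], [-12.0, -74.0, -0.0], [-17.0, -106.0, -1.0], [-22.0, -138.0, -1.0], [-27.0, -171.0, -1.0], [-32.0, -198.0, -1.0], [-35.0, -219.0, -1.0], [-37.0, -231.0, -2.0]]
[[0.0, -0.0, -0.006], [0.001, -0.002, -0.023], [0.002, -0.004, -0.051], [0.004, -0.007, -0.091], [0.005, -0.01, -0.13], [0.007, -0.013, -0.17], [0.009, -0.016, -0.209], [0.01, -0.019, -0.243], [0.011, -0.021, -0.269], [0.012, -0.022, -0.283]]
```

Call:
move_arm(fingers=[10,10,10,10,10,10,10,10,10,10], travel=[[-1,-5,0],[-3,-18,0],[-7,-42,0],[-12,-74,0],[-17,-106,-1],[-22,-138,-1],[-27,-171,-1],[-32,-198,-1],[-35,-219,-1],[-37,-231,-2]], dr=[[0,0,-0.006],[0.001,-0.002,-0.023],[0.002,-0.004,-0.051],[0.004,-0.007,-0.091],[0.005,-0.01,-0.13],[0.007,-0.013,-0.17],[0.009,-0.016,-0.209],[0.01,-0.019,-0.243],[0.011,-0.021,-0.269],[0.012,-0.022,-0.283]])

```text
clock: 13.65
position: [311.2, 278.4, 426.9]
ee_rot: [0.967, 0.253, 0.006, -0.001]
contact_force: [0.6, -0.3, -2.8]
gripper_width: 20.9
grasp_force: 59.6
```

Run:
```python
from h import *
go();nosepose()
s=arm.read_state();p0=s['position'];q=R.from_quat(s['ee_rot'])
# tip path: nose X, Z, pitch
way=[(-70,238,2),(-70,225,4),(-68,210,6),(-66,195,8),(-64,180,10),(-62,168,12),(-60,156,14),(-58,146,17),(-56,138,20),(-55,130,23)]
for X,Z,a in way:
    t=grip2tcp(cubept(X,0,Z),CY,a); print(q.inv().apply(t-p0).round(1).tolist(),(q.inv()*Rt(CY,a)).as_rotvec().round(3).tolist(),t)
```

```text
t 13.65 tcp [311.2  278.43 426.94] ypr [29.34 -0.64 -0.07] F [ 0.57 -0.26 -2.84] w 20.9 g 59.6 q [ 1.12  0.   -0.43  0.01 -1.13  0.95]
nose [463.14 363.56 235.89] cube frame [-69.21   0.84 235.89] ypr [29.34 -0.64 -0.07]
[8.3, 1.0, -9.8] [0.001, -0.046, 0.001] [318.82 281.62 436.89]
[15.3, 1.0, -2.4] [0.001, -0.081, 0.001] [324.97 285.06 429.53]
[24.4, 1.0, 7.3] [0.001, -0.116, 0.001] [333.02 289.58 419.92]
[33.7, 1.0, 17.3] [0.001, -0.151, 0.001] [341.23 294.19 410.06]
[43.2, 1.0, 27.5] [0.001, -0.186, 0.001] [349.6  298.89 399.94]
[52.9, 0.9, 35.0] [0.001, -0.221, 0.001] [358.11 303.66 392.54]
[62.7, 0.9, 42.8] [0.001, -0.256, 0.001] [366.75 308.51 384.88]
[76.8, 1.0, 47.0] [0.001, -0.308, 0.001] [379.09 315.43 380.85]
[91.2, 1.0, 49.8] [0.001, -0.36, 0.001] [391.68 322.5  378.19]
[104.9, 1.0, 53.3] [0.001, -0.413, 0.0] [403.63 329.21 374.86]
```

Run:
```python
from h import *
s=arm.read_state();p0=s['position'];q=R.from_quat(s['ee_rot'])
for X,Z,a in [(-62,172,12),(-60,164,14),(-58,156,17),(-56,150,20),(-55,145,23)]:
    t=grip2tcp(cubept(X,0,Z),CY,a); print(q.inv().apply(t-p0).round(1).tolist(),(q.inv()*Rt(CY,a)).as_rotvec().round(3).tolist())
```

```text
[52.9, 1.0, 31.0] [0.001, -0.221, 0.001]
[62.8, 1.0, 34.8] [0.001, -0.256, 0.001]
[76.9, 1.0, 37.0] [0.001, -0.308, 0.001]
[91.3, 1.0, 37.8] [0.001, -0.36, 0.001]
[105.0, 1.0, 38.3] [0.001, -0.413, 0.0]
```

Call:
move_arm(fingers=[10,10,10,10,10,10,10,10,10,10], travel=[[8,1,-7],[15,1,-2],[24,1,7],[34,1,17],[43,1,25],[53,1,31],[63,1,35],[77,1,37],[91,1,38],[105,1,38]], dr=[[0,-0.046,0],[0,-0.081,0],[0,-0.116,0],[0,-0.151,0],[0,-0.186,0],[0,-0.221,0],[0,-0.256,0],[0,-0.308,0],[0,-0.36,0],[0,-0.413,0]])

```text
clock: 14.65
position: [405.4, 327.4, 390.5]
ee_rot: [0.948, 0.246, -0.193, 0.05]
contact_force: [-0.4, 0.4, -2.0]
gripper_width: 21.2
grasp_force: 59.6
```

Run:
```python
from h import *
go();nosepose()
s=arm.read_state();p0=s['position'];q=R.from_quat(s['ee_rot'])
for X,Z,a in [(-54,140,25),(-53,135,27.5),(-52,130,30),(-51,125,32),(-50,120,34),(-49,115,36),(-48,111,38),(-48,108,40),(-48,106,42),(-48,106,42)]:
    t=grip2tcp(cubept(X,0,Z),CY,a); print(q.inv().apply(t-p0).round(0).tolist(),(q.inv()*Rt(CY,a)).as_rotvec().round(3).tolist(),t)
```

```text
t 14.65 tcp [405.42 327.42 390.46] ypr [29.12 23.06 -0.01] F [-0.41  0.44 -1.96] w 21.2 g 59.6 q [ 0.95  0.31 -0.11 -0.17 -1.53  1.17]
nose [477.63 367.61 145.51] cube frame [-54.58  -2.72 145.51] ypr [29.12 23.06 -0.01]
[9.0, -2.0, -1.0] [-0.001, -0.034, -0.003] [412.   333.9  387.61]
[21.0, -2.0, -4.0] [-0.001, -0.077, -0.003] [422.35 339.71 385.61]
[33.0, -3.0, -6.0] [-0.001, -0.121, -0.003] [432.81 345.58 383.14]
[43.0, -3.0, -7.0] [-0.001, -0.156, -0.003] [441.41 350.41 379.82]
[54.0, -3.0, -7.0] [-0.001, -0.191, -0.003] [450.06 355.26 376.19]
[65.0, -3.0, -8.0] [-0.001, -0.226, -0.003] [458.75 360.14 372.24]
[75.0, -3.0, -9.0] [-0.001, -0.261, -0.003] [467.46 365.03 368.98]
[84.0, -3.0, -10.0] [-0.001, -0.296, -0.003] [475.32 369.44 366.41]
[93.0, -3.0, -12.0] [-0.001, -0.33, -0.003] [483.19 373.86 364.52]
[93.0, -3.0, -12.0] [-0.001, -0.33, -0.003] [483.19 373.86 364.52]
```

Call:
move_arm(fingers=[10,10,10,10,10,10,10,10,10,10], travel=[[9,-2,-1],[21,-2,-4],[33,-3,-6],[43,-3,-7],[54,-3,-7],[65,-3,-8],[75,-3,-9],[84,-3,-10],[93,-3,-12],[93,-3,-12]], dr=[[0,-0.034,0],[0,-0.077,0],[0,-0.121,0],[0,-0.156,0],[0,-0.191,0],[0,-0.226,0],[0,-0.261,0],[0,-0.296,0],[0,-0.33,0],[0,-0.33,0]])

```text
clock: 15.65
position: [483.1, 374.3, 364.4]
ee_rot: [0.904, 0.234, -0.346, 0.09]
contact_force: [0.1, 0.2, -2.1]
gripper_width: 21.0
grasp_force: 59.7
```

Run:
```python
from h import *
go();nosepose()
for n in("scene","wrist"):
    c=cam(n); im=arm.get_image(n)[:,:,::-1].copy(); cv2.imwrite(f"pics/tip_{n}.png",im)
    for b in blobs(im,(12,110,120),(28,255,255),60)[:7]: print(n,cv2.boundingRect(b),cv2.contourArea(b))
```

```text
t 15.65 tcp [483.15 374.28 364.39] ypr [29.07 41.87 -0.03] F [ 0.12  0.2  -2.12] w 21.0 g 59.7 q [ 0.87  0.55  0.19 -0.25 -1.9   1.22]
nose [482.57 373.82 105.87] cube frame [-47.24   0.28 105.87] ypr [29.07 41.87 -0.03]
scene (367, 222, 83, 110) 3603.5
scene (465, 290, 95, 69) 1664.5
scene (535, 181, 25, 89) 1470.5
scene (468, 98, 34, 51) 1036.5
scene (149, 393, 52, 27) 674.5
scene (273, 338, 36, 29) 457.5
scene (305, 78, 17, 15) 94.5
wrist (0, 74, 411, 299) 58084.5
wrist (363, 77, 197, 256) 19089.0
wrist (24, 300, 94, 54) 385.0
```

Run:
```python
from h import *
a=cv2.cvtColor(cv2.imread("pics/w5.png"),cv2.COLOR_BGR2HSV);b=cv2.cvtColor(cv2.imread("pics/tip_wrist.png"),cv2.COLOR_BGR2HSV)
for n,x in(("loaded",a),("now",b)):
    print(n);
    for r in (3,20,40,60,80,100,115):print(r,[x[r,c].tolist() for c in(190,240,280,320,365)])
```

```text
loaded
3 [[17, 179, 198], [17, 182, 196], [17, 190, 188], [18, 124, 166], [18, 191, 183]]
20 [[17, 174, 201], [17, 181, 199], [17, 182, 193], [17, 186, 189], [18, 191, 182]]
40 [[17, 171, 203], [17, 177, 200], [15, 183, 117], [15, 180, 142], [17, 194, 183]]
60 [[138, 8, 170], [17, 172, 203], [17, 178, 196], [17, 183, 194], [165, 16, 93]]
80 [[150, 7, 172], [150, 8, 154], [17, 182, 192], [12, 82, 115], [155, 10, 150]]
100 [[120, 7, 177], [135, 7, 154], [150, 6, 120], [140, 10, 155], [150, 7, 149]]
115 [[12, 7, 193], [6, 7, 193], [0, 5, 102], [8, 6, 184], [20, 8, 183]]
now
3 [[130, 9, 166], [135, 14, 180], [126, 15, 173], [133, 13, 176], [135, 12, 167]]
20 [[131, 12, 169], [133, 13, 179], [131, 12, 174], [132, 14, 177], [129, 10, 171]]
40 [[133, 13, 172], [120, 10, 180], [130, 13, 176], [131, 11, 178], [131, 12, 169]]
60 [[124, 12, 177], [125, 9, 180], [133, 13, 177], [140, 9, 176], [131, 12, 169]]
80 [[129, 10, 174], [128, 11, 179], [137, 10, 183], [135, 12, 176], [128, 12, 167]]
100 [[128, 4, 241], [130, 9, 174], [135, 10, 159], [135, 12, 173], [130, 9, 163]]
115 [[90, 138, 210], [90, 137, 203], [138, 8, 150], [90, 118, 134], [91, 115, 133]]
```

Call:
move_arm(fingers=[10,10,10,10,10,10,10,10,10,10], travel=[[0,0,0],[0,0,0],[0,0,0],[0,0,0],[-4,0,0],[-12,0,-1],[-24,0,-2],[-40,0,-3],[-60,0,-4],[-80,0,-5]], dr=[[0,0,0],[0,0,0],[0,0,0],[0,0,0],[0,0,0],[0,0,0],[0,0,0],[0,0,0],[0,0,0],[0,0,0]])

```text
clock: 16.75
position: [431.2, 346.1, 425.8]
ee_rot: [0.904, 0.236, -0.344, 0.09]
contact_force: [-0.7, 0.1, -0.4]
gripper_width: 20.9
grasp_force: 59.8
```

Run:
```python
from h import *
go();nosepose()
s=arm.read_state();p0=s['position'];q=R.from_quat(s['ee_rot'])
for X,Z,a in [(-118,195,42),(-140,225,38),(-160,250,30),(-185,265,20),(-200,268,10),(-200,268,0)]:
    t=grip2tcp(cubept(X,0,Z),CY,a); print(q.inv().apply(t-p0).round(0).tolist(),(q.inv()*Rt(CY,a)).as_rotvec().round(3).tolist(),t)
for n in("scene","side"):
    im=arm.get_image(n)[:,:,::-1].copy(); cv2.imwrite(f"pics/out_{n}.png",im)
```

```text
t 16.75 tcp [431.25 346.08 425.81] ypr [29.28 41.69  0.03] F [-0.7   0.11 -0.37] w 20.9 g 59.8 q [ 0.9   0.41  0.12 -0.28 -1.96  1.17]
nose [431.27 346.22 167.29] cube frame [-105.48    1.31  167.29] ypr [29.28 41.69  0.03]
[-27.0, 1.0, -13.0] [-0.001, -0.005, -0.0] [422.15 339.6  453.52]
[-76.0, 1.0, -9.0] [-0.001, 0.064, -0.0] [387.23 320.01 482.98]
[-131.0, 1.0, 13.0] [-0.001, 0.204, -0.0] [338.62 292.73 503.14]
[-184.0, 1.0, 57.0] [-0.001, 0.379, -0.0] [279.18 259.37 505.19]
[-213.0, 1.0, 107.0] [-0.001, 0.553, -0.001] [231.   232.33 487.94]
[-222.0, 1.0, 151.0] [-0.001, 0.728, -0.001] [199.49 214.65 461.  ]
```

Run:
```python
from h import *
s=arm.read_state();p0=s['position'];q=R.from_quat(s['ee_rot'])
for X,Z,a in [(-112,178,42),(-116,192,41),(-118,210,38),(-120,228,34),(-120,246,29),(-120,262,24),(-120,275,19),(-120,285,14),(-120,290,9),(-120,290,5)]:
    t=grip2tcp(cubept(X,0,Z),CY,a); print(q.inv().apply(t-p0).round(0).tolist(),(q.inv()*Rt(CY,a)).as_rotvec().round(3).tolist(),t)
```

```text
[-9.0, 1.0, -3.0] [-0.001, -0.01, 0.001] [427.38 342.54 436.52]
[-25.0, 1.0, -8.0] [-0.001, 0.007, 0.001] [419.96 338.37 450.5 ]
[-48.0, 1.0, -11.0] [-0.001, 0.059, 0.001] [406.42 330.77 467.98]
[-73.0, 1.0, -10.0] [-0.001, 0.129, 0.001] [389.02 321.01 484.19]
[-99.0, 1.0, -6.0] [-0.002, 0.217, 0.001] [369.66 310.14 498.19]
[-122.0, 1.0, 1.0] [-0.002, 0.304, 0.001] [350.68 299.49 508.27]
[-142.0, 1.0, 11.0] [-0.002, 0.391, 0.001] [332.22 289.14 513.48]
[-157.0, 1.0, 25.0] [-0.002, 0.478, 0.001] [314.43 279.15 513.88]
[-168.0, 1.0, 42.0] [-0.002, 0.566, 0.001] [297.43 269.61 507.53]
[-172.0, 1.0, 60.0] [-0.002, 0.635, 0.001] [284.5  262.35 497.26]
```

Call:
move_arm(fingers=[10,10,10,10,10,10,10,10,10,10], travel=[[-9,0,-3],[-25,0,-8],[-48,0,-11],[-73,0,-10],[-99,0,-6],[-122,0,1],[-142,0,11],[-157,0,25],[-168,0,42],[-172,0,60]], dr=[[0,0,0],[0,0.007,0],[0,0.059,0],[0,0.129,0],[0,0.217,0],[0,0.304,0],[0,0.391,0],[0,0.478,0],[0,0.566,0],[0,0.635,0]])

```text
clock: 17.85
position: [284.4, 263.3, 495.1]
ee_rot: [0.967, 0.252, -0.043, 0.01]
contact_force: [-0.3, 0.5, -1.3]
gripper_width: 21.0
grasp_force: 59.7
```

Run:
```python
from h import *
go();nosepose(); ramp((400,40,440,13,0))
```

```text
t 17.85 tcp [284.43 263.35 495.14] ypr [29.25  5.08  0.1 ] F [-0.31  0.54 -1.33] w 21.0 g 59.7 q [ 1.15 -0.08 -0.31 -0.06 -1.41  0.94]
nose [418.82 339.02 287.66] cube frame [-119.86    1.13  287.66] ypr [29.25  5.08  0.1 ]
T [-3.4, 251.4, 55.2] d [0.011, 0.088, 0.283]
[[-0.0, 5.0, 1.0], [-0.0, 20.0, 4.0], [-1.0, 45.0, 10.0], [-1.0, 80.0, 18.0], [-2.0, 116.0, 25.0], [-2.0, 151.0, 33.0], [-3.0, 186.0, 41.0], [-3.0, 216.0, 47.0], [-3.0, 239.0, 52.0], [-3.0, 251.0, 55.0]]
[[0.0, 0.002, 0.006], [0.001, 0.007, 0.023], [0.002, 0.016, 0.051], [0.003, 0.028, 0.091], [0.005, 0.041, 0.13], [0.006, 0.053, 0.17], [0.008, 0.065, 0.21], [0.009, 0.076, 0.244], [0.01, 0.084, 0.269], [0.011, 0.088, 0.283]]
```

Call:
move_arm(fingers=[10,10,10,10,10,10,10,10,10,10], travel=[[0,10,1],[0,35,4],[-1,70,10],[-1,105,18],[-2,140,25],[-2,175,33],[-3,205,41],[-3,230,47],[-3,246,52],[-3,251,55]], dr=[[0,0.002,0.006],[0.001,0.007,0.023],[0.002,0.016,0.051],[0.003,0.028,0.091],[0.005,0.041,0.13],[0.006,0.053,0.17],[0.008,0.065,0.21],[0.009,0.076,0.244],[0.01,0.084,0.269],[0.011,0.088,0.283]])

```text
clock: 18.85
position: [401.9, 40.1, 439.3]
ee_rot: [0.994, 0.111, -0.003, 0.002]
contact_force: [-0.7, 0.4, -1.3]
gripper_width: 21.0
grasp_force: 59.8
```

Run:
```python
from h import *
go();nosepose()
for n in("scene","side","wrist"):
    c=cam(n); im=arm.get_image(n)[:,:,::-1].copy(); cv2.imwrite(f"pics/b_{n}.png",im)
    for b in blobs(im,(10,90,60),(28,255,255),25)[:40]:
        x,y,w,h=cv2.boundingRect(b); 
        if n=="scene" and 290<x<380 and 80<y<180 or n=="side" and 280<x<400 and 250<y<380: print(n,(x,y,w,h),cv2.contourArea(b),cv2.mean(im[y:y+h,x:x+w]))
n=np.array([614.5,-12])+R.from_euler('z',10,degrees=True).apply([50,0,0])[:2]
ramp((*grip2tcp((*n,63),10,0),10,0))
```

```text
t 18.85 tcp [401.9   40.06 439.26] ypr [12.77  0.39 -0.19] F [-0.68  0.43 -1.28] w 21.0 g 59.8 q [ 0.51 -0.03 -0.43  0.   -1.18  1.29]
nose [568.48  77.17 245.08] cube frame [-117.49 -300.47  245.08] ypr [12.77  0.39 -0.19]
scene (341, 119, 14, 11) 71.5 (89.96753246753248, 132.96103896103898, 158.51298701298703, 0.0)
T [75.0, 93.1, 183.3] d [0.003, 0.006, 0.052]
[[2.0, 2.0, 4.0], [6.0, 7.0, 15.0], [14.0, 17.0, 33.0], [24.0, 30.0, 59.0], [35.0, 43.0, 84.0], [45.0, 56.0, 110.0], [56.0, 69.0, 136.0], [65.0, 80.0, 158.0], [71.0, 88.0, 174.0], [75.0, 93.0, 183.0]]
[[0.0, 0.0, 0.001], [0.0, 0.0, 0.004], [0.001, 0.001, 0.009], [0.001, 0.002, 0.017], [0.001, 0.003, 0.024], [0.002, 0.003, 0.031], [0.002, 0.004, 0.038], [0.003, 0.005, 0.045], [0.003, 0.006, 0.049], [0.003, 0.006, 0.052]]
```

A golden patch shows inside the bin in the scene image at (341–355,119–130), so the brittle is in. Now I'll lay the spatula on the tray.

Call:
move_arm(fingers=[10,10,10,10,10,10,10,10,10,10], travel=[[2,2,4],[6,7,15],[14,17,33],[24,30,59],[35,43,84],[45,56,110],[56,69,136],[65,80,158],[71,88,174],[75,93,183]], dr=[[0,0,0.001],[0,0,0.004],[0.001,0.001,0.009],[0.001,0.002,0.017],[0.001,0.003,0.024],[0.002,0.003,0.031],[0.002,0.004,0.038],[0.003,0.005,0.045],[0.003,0.006,0.049],[0.003,0.006,0.052]])

```text
clock: 20.0
position: [494.5, -33.1, 254.0]
ee_rot: [0.996, 0.088, -0.001, 0.0]
contact_force: [-0.1, 0.0, -1.3]
gripper_width: 21.1
grasp_force: 59.7
```

Run:
```python
from h import *
go();nosepose()
n=np.array([614.5,-12])+R.from_euler('z',10,degrees=True).apply([50,0,0])[:2]
go((*grip2tcp((*n,5.5),10,0),10,0))
print("purple",[onz(cam("scene"),u,5) for u in((261,193),(237,229))])
```

```text
t 20.00 tcp [494.48 -33.07 253.99] ypr [10.04  0.14 -0.01] F [-0.07  0.01 -1.35] w 21.1 g 59.7 q [ 0.26  0.34 -0.5  -0.   -0.73  1.48]
nose [663.39  -3.18  60.58] cube frame [ -74.05 -416.99   60.58] ypr [10.04  0.14 -0.01]
t 20.00 tcp [494.48 -33.07 253.99] ypr [10.04  0.14 -0.01] F [-0.07  0.01 -1.35] w 21.1 g 59.7 q [ 0.26  0.34 -0.5  -0.   -0.73  1.48]
(np.float64(494.3534541325106), np.float64(-33.1850776753655), np.float64(198.5), 10, 0) travel [-0.0, 0.1, 55.5] dr [0.0, 0.002, 0.001] len 55 deg 0
purple [array([355.36,  34.69,   5.  ]), array([ 372.12, -119.84,    5.  ])]
```

Call:
move_arm(fingers=[10,10,10,10,10,10,10], travel=[[0,0,12],[0,0,30],[0,0,44],[0,0,52],[0,0,55],[0,0,56],[0,0,56]], dr=[[0,0.002,0],[0,0.002,0],[0,0.002,0],[0,0.002,0],[0,0.002,0],[0,0.002,0],[0,0.002,0]])

```text
clock: 20.7
position: [494.7, -32.6, 200.8]
ee_rot: [0.996, 0.088, 0.002, -0.0]
contact_force: [-0.2, -0.1, -1.2]
gripper_width: 20.6
grasp_force: 59.7
```

Call:
move_arm(fingers=[10,10,10], travel=[[0,0,1],[0,0,1.5],[0,0,1.5]], dr=[[0,0,0],[0,0,0],[0,0,0]])

```text
clock: 21.0
position: [494.4, -32.8, 199.0]
ee_rot: [0.996, 0.088, 0.002, -0.0]
contact_force: [-0.2, 0.2, -1.9]
gripper_width: 21.6
grasp_force: 59.7
```

Run:
```python
from h import *
go();nosepose()
```

```text
t 21.00 tcp [494.42 -32.76 199.02] ypr [10.05 -0.22  0.01] F [-0.17  0.21 -1.92] w 21.6 g 59.7 q [ 0.26  0.43 -0.55  0.   -0.58  1.48]
nose [664.51  -2.61   6.69] cube frame [ -72.79 -417.04    6.69] ypr [10.05 -0.22  0.01]
```

Call:
move_arm(fingers=[10,10,10,10], travel=[[0,0,1],[0,0,2],[0,0,2.5],[0,0,2.5]], dr=[[0,-0.004,0],[0,-0.004,0],[0,-0.004,0],[0,-0.004,0]])

```text
clock: 21.4
position: [494.4, -32.8, 196.3]
ee_rot: [0.996, 0.088, -0.0, 0.0]
contact_force: [0.5, -0.5, -0.2]
gripper_width: 21.4
grasp_force: 60.0
```

Call:
move_arm(fingers=[10,10,10], travel=[[0,0,0.5],[0,0,1],[0,0,1]], dr=[[0,0,0],[0,0,0],[0,0,0]])

```text
clock: 21.7
position: [494.3, -32.8, 195.7]
ee_rot: [0.996, 0.088, -0.0, 0.0]
contact_force: [-3.1, -0.4, 4.5]
gripper_width: 20.9
grasp_force: 60.6
```

Run:
```python
from h import *
go();nosepose()
```

```text
t 21.70 tcp [494.34 -32.83 195.72] ypr [10.05  0.03 -0.  ] F [-3.09 -0.42  4.52] w 20.9 g 60.6 q [ 0.26  0.43 -0.56 -0.   -0.58  1.48]
nose [663.62  -2.84   2.64] cube frame [ -73.68 -416.8     2.64] ypr [10.05  0.03 -0.  ]
```

Call:
move_arm(fingers=[30,50,70,70,70,70,70,70,70,70], travel=[[0,0,-0.7],[0,0,-0.7],[0,0,-0.7],[0,0,-0.7],[0,0,-0.7],[0,0,-10],[0,0,-40],[0,0,-80],[0,0,-130],[0,0,-180]], dr=[[0,0,0],[0,0,0],[0,0,0],[0,0,0],[0,0,0],[0,0,0],[0,0,0],[0,0,0],[0,0,0],[0,0,0]])

```text
clock: 22.7
position: [493.9, -32.9, 377.7]
ee_rot: [0.996, 0.088, -0.0, 0.0]
contact_force: [1.4, 0.5, -0.7]
gripper_width: 70.5
grasp_force: 0.0
```

Run:
```python
from h import *
c=cam("wrist"); go(); im=arm.get_image("wrist")[:,:,::-1].copy(); cv2.imwrite("pics/w6.png",im)
cv2.imwrite("pics/s6.png",arm.get_image("scene")[:,:,::-1])
# push start: fingertips 30 below panel top, 40 mm in front
t=cubept(-200,0,135+173); print(t); ramp((*t,CY,0))
```

```text
t 22.70 tcp [493.92 -32.94 377.72] ypr [10.04  0.04 -0.  ] F [ 1.38  0.45 -0.69] w 70.5 g 0.0 q [ 0.26  0.19 -0.34 -0.   -1.04  1.48]
[349.49 298.82 308.  ]
T [-87.1, -352.2, 73.9] d [0.004, -0.016, -0.335]
[[-2.0, -7.0, 1.0], [-7.0, -28.0, 6.0], [-16.0, -63.0, 13.0], [-28.0, -113.0, 24.0], [-40.0, -162.0, 34.0], [-52.0, -211.0, 44.0], [-64.0, -261.0, 55.0], [-75.0, -303.0, 64.0], [-83.0, -335.0, 70.0], [-87.0, -352.0, 74.0]]
[[0.0, -0.0, -0.007], [0.0, -0.001, -0.027], [0.001, -0.003, -0.06], [0.001, -0.005, -0.107], [0.002, -0.007, -0.154], [0.002, -0.01, -0.201], [0.003, -0.012, -0.248], [0.003, -0.014, -0.288], [0.004, -0.015, -0.318], [0.004, -0.016, -0.335]]
```

Call:
move_arm(fingers=[60,30,0,0,0,0,0,0,0,0], travel=[[-10,-20,0],[-22,-60,0],[-34,-105,0],[-46,-150,0],[-58,-195,0],[-68,-240,5],[-76,-280,15],[-82,-315,35],[-86,-340,55],[-87,-352,74]], dr=[[0,0,-0.01],[0,0,-0.04],[0,0,-0.08],[0,0,-0.12],[0,0,-0.16],[0,0,-0.2],[0,0,-0.25],[0,0,-0.29],[0,0,-0.32],[0,0,-0.335]])

```text
clock: 23.8
position: [346.5, 300.4, 301.0]
ee_rot: [0.967, 0.254, 0.0, -0.001]
contact_force: [-0.4, -0.7, 0.3]
gripper_width: -0.2
grasp_force: 0.0
```

```bash
cat >> h.py <<'E'
def tipframe():
    s=arm.read_state(); q=R.from_quat(s['ee_rot']); t=s['position']+q.apply([0,0,173]); print("tip cube",CX.inv().apply(t-H*[1,1,0]))
def push(way):
    s=arm.read_state();p0=s['position'];q=R.from_quat(s['ee_rot'])
    for X,Z in way: print((X,Z),q.inv().apply(cubept(X,0,Z+173)-p0).round(0).tolist())
E
python3 - <<'E'
from h import *
go(); tipframe()
im=arm.get_image("scene")[:,:,::-1];w=cv2.imread("pics/w6.png")
f=lambda x:cv2.resize(x,(400,300),interpolation=cv2.INTER_CUBIC)
cv2.imwrite("pics/m4.png",np.vstack([np.hstack([f(im[60:190,290:460]),f(w)]),np.hstack([f(im[180:330,160:380]),f(cv2.imread("pics/b_scene.png")[60:190,290:460])])]))
# push path: finger front face ~11 ahead of axis; panel top X(th),Z(th)
th=np.linspace(.75,0,12); print([(round(-10*np.cos(t)-208*np.sin(t)-11),round(16+208*np.cos(t)-10*np.sin(t)-30)) for t in th])
E
```

```text
t 23.80 tcp [346.48 300.42 300.96] ypr [29.44 -0.03  0.05] F [-0.4  -0.68  0.27] w -0.2 g 0.0 q [ 1.07  0.22 -0.53 -0.   -0.82  1.02]
tip cube [-201.76    3.02  127.96]
[(-160, 131), (-150, 141), (-139, 150), (-127, 159), (-115, 166), (-103, 173), (-90, 179), (-77, 184), (-63, 188), (-49, 191), (-35, 193), (-21, 194)]
```

View pics/m4.png

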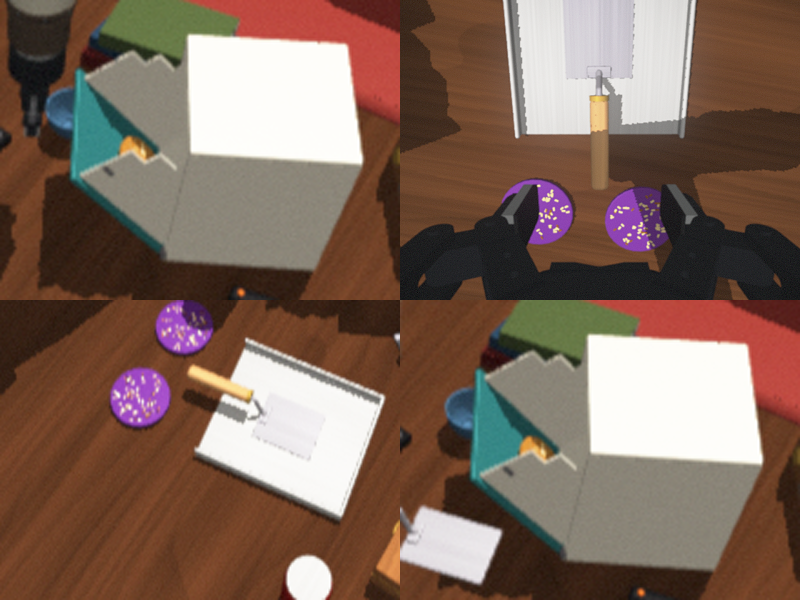

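The crops show the brittle inside the bin and the spatula lying flat, blade on the tray and handle towards the robot. Next I'll push the bin shut.

Run:
```python
from h import *
push([(-175,131),(-160,133),(-148,141),(-137,150),(-125,159),(-113,166),(-101,173),(-88,179),(-75,184),(-61,188)])
```

```text
(-175, 131) [27.0, 3.0, -6.0]
(-160, 133) [42.0, 3.0, -8.0]
(-148, 141) [54.0, 3.0, -16.0]
(-137, 150) [65.0, 3.0, -25.0]
(-125, 159) [77.0, 3.0, -34.0]
(-113, 166) [89.0, 3.0, -41.0]
(-101, 173) [101.0, 3.0, -48.0]
(-88, 179) [114.0, 3.0, -55.0]
(-75, 184) [127.0, 3.0, -60.0]
(-61, 188) [141.0, 3.0, -64.0]
```

Call:
move_arm(fingers=[0,0,0,0,0,0,0,0,0,0], travel=[[20,3,-4],[35,3,-7],[48,3,-14],[60,3,-22],[72,3,-31],[84,3,-39],[96,3,-46],[108,3,-52],[119,3,-57],[130,3,-61]], dr=[[0,0,0],[0,0,0],[0,0,0],[0,0,0],[0,0,0],[0,0,0],[0,0,0],[0,0,0],[0,0,0],[0,0,0]])

```text
clock: 24.85
position: [462.5, 358.9, 362.8]
ee_rot: [0.968, 0.252, -0.001, 0.0]
contact_force: [-1.2, 0.9, -0.7]
gripper_width: -0.2
grasp_force: 0.6
```

Run:
```python
from h import *
go(); tipframe()
push([(-61,188),(-49,191),(-35,193),(-21,194),(-15,194)])
```

```text
t 24.85 tcp [462.45 358.91 362.8 ] ypr [29.19  0.11  0.01] F [-1.21  0.86 -0.72] w -0.2 g 0.6 q [ 0.94  0.35 -0.15 -0.   -1.07  1.14]
tip cube [-72.42  -2.84 189.8 ]
(-61, 188) [11.0, -3.0, 2.0]
(-49, 191) [23.0, -3.0, -1.0]
(-35, 193) [37.0, -3.0, -3.0]
(-21, 194) [51.0, -3.0, -4.0]
(-15, 194) [57.0, -3.0, -4.0]
```

Call:
move_arm(fingers=[0,0,0,0,0,0,0,0,0,0], travel=[[8,-1,0],[17,-2,0],[26,-3,-1],[33,-3,-2],[38,-3,-3],[42,-3,-3],[45,-3,-4],[48,-3,-4],[50,-3,-4],[50,-3,-4]], dr=[[0,0,0],[0,0,0],[0,0,0],[0,0,0],[0,0,0],[0,0,0],[0,0,0],[0,0,0],[0,0,0],[0,0,0]])

```text
clock: 25.85
position: [505.1, 387.0, 366.4]
ee_rot: [0.968, 0.252, 0.0, -0.0]
contact_force: [0.8, 0.4, 0.5]
gripper_width: -0.1
grasp_force: 0.0
```

Run:
```python
from h import *
go(); tipframe()
for n in("scene","side"):
    im=arm.get_image(n)[:,:,::-1].copy(); cv2.imwrite(f"pics/c_{n}.png",im)
    for b in blobs(im,(80,90,40),(100,255,255),40)[:5]: print(n,cv2.boundingRect(b),cv2.contourArea(b))
```

```text
t 25.85 tcp [505.06 386.97 366.43] ypr [29.24 -0.06  0.03] F [0.77 0.42 0.48] w -0.1 g 0.0 q [ 0.91  0.43 -0.02 -0.   -1.12  1.17]
tip cube [-21.01   0.82 193.43]
scene (443, 0, 90, 59) 3826.5
scene (356, 104, 13, 65) 415.5
```

Call:
move_arm(fingers=[0,0,0,0,0], travel=[[2,0,0],[4,0,0],[6,0,0],[6,0,0],[6,0,0]], dr=[[0,0,0],[0,0,0],[0,0,0],[0,0,0],[0,0,0]])

```text
clock: 26.45
position: [507.4, 388.3, 366.5]
ee_rot: [0.968, 0.252, -0.005, 0.002]
contact_force: [-12.2, -3.7, 7.5]
gripper_width: -0.1
grasp_force: 6.5
```

Run:
```python
from h import *
go(); tipframe()
```

```text
t 26.45 tcp [507.44 388.29 366.45] ypr [29.24  0.59 -0.05] F [-12.22  -3.68   7.5 ] w -0.1 g 6.5 q [ 0.91  0.44 -0.01 -0.   -1.14  1.18]
tip cube [-20.25   0.56 193.46]
```

Call:
move_arm(fingers=[0,0,0,0], travel=[[2,0,0],[4,0,0],[4,0,0],[4,0,0]], dr=[[0,0,0],[0,0,0],[0,0,0],[0,0,0]])

```text
clock: 26.85
position: [508.7, 389.1, 366.5]
ee_rot: [0.968, 0.253, -0.009, 0.003]
contact_force: [-23.5, -8.2, 12.1]
gripper_width: 0.1
grasp_force: 12.1
```

Run:
```python
from h import *
go(); tipframe()
```

```text
t 26.85 tcp [508.69 389.12 366.49] ypr [29.26  1.1  -0.11] F [-23.52  -8.18  12.12] w 0.1 g 12.1 q [ 0.9   0.44  0.   -0.01 -1.15  1.18]
tip cube [-20.3    0.5  193.53]
```

Call:
move_arm(fingers=[0,0,0,0,0,0,0,0,0,0], travel=[[-5,0,0],[-15,0,0],[-35,0,0],[-60,0,0],[-90,0,-10],[-120,0,-30],[-150,0,-50],[-165,0,-60],[-165,0,-60],[-165,0,-60]], dr=[[0,0,0],[0,0,0],[0,0,0],[0,0,0],[0,0,0],[0,0,0],[0,0,0],[0,0,0],[0,0,0],[0,0,0]])

```text
clock: 27.85
position: [369.3, 310.9, 426.7]
ee_rot: [0.968, 0.252, 0.0, -0.001]
contact_force: [0.2, -0.1, -1.4]
gripper_width: 0.0
grasp_force: 0.0
```

Run:
```python
from h import *
go(); tipframe()
im=arm.get_image("scene")[:,:,::-1].copy(); cv2.imwrite("pics/d_scene.png",im)
bs=[b for b in blobs(im,(80,70,30),(100,255,255),40) if cv2.boundingRect(b)[0]<400]
for b in bs: print(cv2.boundingRect(b),cv2.contourArea(b),cv2.boxPoints(cv2.minAreaRect(b)).round(0).tolist())
S=cam("scene")
for th in(0,.02,.08,.12):
    c,s=np.cos(th),np.sin(th)
    print(th,[proj(S,cubept(x*c-208*s,y,16+208*c+x*s)).round(1).tolist() for x in(-10,0) for y in(-106,106)])
print("cube top front corners",[proj(S,cubept(2,y,240)).round(1).tolist() for y in(-110,110)])
```

```text
t 27.85 tcp [369.35 310.9  426.66] ypr [29.25 -0.07  0.07] F [ 0.22 -0.14 -1.37] w 0.0 g 0.0 q [ 1.04  0.12 -0.29 -0.   -1.15  1.04]
tip cube [-176.57    1.03  253.66]
(349, 80, 20, 89) 618.0 [[349.0, 81.0], [367.0, 80.0], [370.0, 167.0], [352.0, 168.0]]
0 [[365.8, 126.6], [365.3, 77.7], [369.1, 126.8], [368.4, 77.9]]
0.02 [[364.4, 126.6], [364.0, 77.6], [367.7, 126.7], [367.1, 77.8]]
0.08 [[360.3, 126.5], [360.2, 77.7], [363.6, 126.6], [363.3, 77.7]]
0.12 [[357.5, 126.6], [357.6, 77.8], [360.8, 126.6], [360.7, 77.7]]
cube top front corners [[370.7, 124.3], [369.8, 73.3]]
```

Run:
```python
from h import *
im=cv2.imread("pics/d_scene.png"); h=cv2.cvtColor(im,cv2.COLOR_BGR2HSV)
m=cv2.inRange(h,np.array((80,70,30)),np.array((100,255,255)))
for r in range(76,172,6):
    c=np.nonzero(m[r,340:400])[0]; print(r,(c+340).tolist())
S=cam("scene"); print("pull",[proj(S,cubept(-22,y,166)).round(1).tolist() for y in(-30,30)],"bottom",[proj(S,cubept(-10,y,16)).round(1).tolist() for y in(-106,106)])
g=cv2.resize(im[60:190,320:420],(800,600),interpolation=cv2.INTER_NEAREST) 
for r in(90,110): print(r,[im[r,c].tolist() for c in range(355,374)])
```

```text
76 []
82 [365, 366, 367]
88 [356, 357, 364, 365, 366, 367]
94 [362, 363, 364, 365, 366, 367]
100 [361, 362, 363, 364, 365, 366, 367]
106 [359, 360, 361, 362, 363, 364, 365, 366, 367]
112 [359, 360, 361, 362, 363, 364, 365, 366, 367, 368]
118 [358, 359, 360, 361, 362, 363, 364, 365, 366, 367, 368]
124 [357, 358, 359, 360, 361, 362, 363, 364, 365, 366, 367, 368]
130 [357, 358, 359, 360, 361, 362, 363, 364, 365, 366, 367]
136 [356, 357, 358, 359, 360, 361, 362, 363, 364, 365, 366]
142 [356, 357, 358, 359, 360, 361, 362, 363, 364]
148 [357, 358, 359, 360, 361, 362, 363]
154 [356, 357, 358, 359, 360, 361]
160 [356, 357, 358, 359, 360]
166 [357, 358]
pull [[359.1, 120.5], [359.1, 106.9]] bottom [[356.2, 167.2], [356.4, 120.7]]
90 [[42, 33, 21], [36, 28, 19], [45, 33, 17], [48, 34, 25], [42, 31, 20], [47, 35, 23], [46, 37, 25], [41, 37, 26], [48, 47, 22], [54, 54, 24], [100, 101, 40], [159, 161, 66], [162, 165, 78], [107, 116, 108], [135, 149, 156], [234, 245, 247], [249, 253, 254], [249, 253, 254], [250, 253, 254]]
110 [[42, 69, 117], [42, 69, 118], [39, 66, 115], [55, 71, 87], [106, 108, 49], [82, 84, 35], [73, 74, 29], [66, 67, 28], [50, 51, 24], [45, 46, 17], [68, 70, 29], [150, 155, 63], [160, 164, 71], [124, 133, 82], [127, 141, 141], [179, 199, 202], [249, 253, 253], [250, 254, 254], [250, 253, 254]]
```

The panel's bright top edge lies at columns 365–368, where θ = 0 predicts it. The push met a hard stop at about 25 N, well above the 6 N the catches need, so the bin is shut.

```bash
python3 -c "
from bench import arm
print(arm.job_done())"
```

```text
the job is handed in; nothing more can be done
None
```

The brittle is in the bin, the spatula lies flat and right way up with its blade on the tray, and the bin is pushed fully shut. I handed the job in at about 28 s on the robot clock; the hand-in returned no verdict.

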